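Put the vacuum packer's filler plates back and latch its lid

ROBOT

A 6-joint arm with a two-finger parallel gripper is mounted at the origin on the work surface. World frame = base frame: x ahead of the robot, y to its left, z up, the work surface at z = 0. Lengths are in mm, angles in rad, forces in N, time in s.
With the tool pointing down it reaches from about 275 to 875 mm from the base axis. Payload 12.5 kg.
Tool frame: the origin (TCP) lies midway between the tips of the shut fingers; the grasp point (between the pads) lies 19 mm behind it; z points along the fingers, x is the direction in which the jaws open and shut, and the axes are right-handed (so a half turn about z gives the same grasp; the last joint's range is limited). The gripper opens to 85 mm and grips with 20 to 120 N. Pads are 22 mm wide; open, the fingers measure 114 mm over their backs; the gripper's body (76 mm by 85 mm) begins 54 mm behind the grasp point. The pads swing forward as they close: fully open they stand 13 mm farther back than shut.
Start: joints at [-1.323, 0.351, 1.652, -0, 1.139, -0.085], TCP at [179.699, -519.801, 231.29] pointing down, gripper open.
Joint ranges: [-2.75, 2.75], [-0.79, 2.1], [0.01, 2.65], [-1.57, 4.71], [0.07, 3.14], [-2.87, 2.87]. Speed limits (rad/s): [2.22, 2.22, 2.79, 3.14, 3.14, 3.14].

INTERFACE

Orientations are given as a unit quaternion [x, y, z, w].
In Python, from bench import bot gives the robot as it stands.
- The arm moves only by the shell command python3 -m handwheel 'ROWS' [FORCE]. ROWS is a JSON object of lists of equal length, an entry for each row: "linear": the shift along the tool's x, y, z in m, a list of three; "angular": the turn, a rotation vector about the tool's x, y, z in rad, a list of three; "claw": the opening, from -1 (shut) to 1 (fully open). In form: {"linear": [[x, y, z], ...], "angular": [[rx, ry, rz], ...], "claw": [claw, ...]}. A call has 1 to 10 rows; each row shifts and turns the commanded pose from where the row before left it, along the tool's axes as they then stand; what a row does not reach is not made up. A row lasts 1/10 s, in which the tool goes at most 50 mm and 8.59 degrees, less where a joint would pass 70% of its speed; a pose out of reach is approached as far as the arm can. A call with a gripper value outside its range is refused whole. The fingers move at their own pace and stop on an object; FORCE is the grip in N (left out, the last holds). Time passes only in rows, so rows that do not move let the fingers close. It gives the time, the measured TCP pose, the force and the opening at its end, in the units of the state.
- bot.state(): the state, without advancing time (a new reading comes with each control period).
- bot.read_camera(name): name is "scene" or "side" or "wrist"; returns a dict with "img" (384x512x3 uint8, red, green, blue), "range_z" (384x512 float32, mm along the optical axis (not along the pixel's ray), 0 where there is no reading), "vertical_fov" (degrees; the focal length in pixels is half the picture's height over the tangent of half this angle, whatever the lens; pixels are square), "cx", "cy" (the principal point, pixels), "extrinsics" (4x4, takes a point from camera to world coordinates). Camera axes: x right, y down, z forward; pixel columns grow to the right and rows downward; lengths in mm; the calibration is good to about 2 mm. A picture is of the moment at which its call begins.
- bot.close_job(): hands the job in, once; it reports no verdict.
The state is a dict: "time_s": time; "qpos": joint angles; "dq": joint speeds; "tau": joint torques, N m; "tcp_pos": TCP position; "ee_rot": TCP orientation; "wrist_force": force on the tool from outside, world axes, zero at the start; "torque": the same for the moment, N m; "opening": opening from 0.0 (shut) to 1.0 (fully open).
Only numpy, scipy, OpenCV 4.12 (cv2) and the standard library are available. Lean on these libraries where they do the work, as an engineer would, in place of code of your own. Each camera call takes 0.05 s, during which the arm holds its last target.

TASK

Put the vacuum packer away for the night: lay the two white filler plates from the worktop into its chamber, squarely on the plate that is already in there, so that the three make one neat pile with all edges flush. Then press the sprung clear lid down until the catch holds it shut, and let go. Leave the bowl, bottle, pan and turner where they are.

Things in the scene. Friction and masses are not known exactly. Their poses are not given: they have to be found in the camera images.
- packer: vacuum packer sunk in the worktop, fixed, turned a little. Steel deck 280 x 280 mm, 42 mm above the worktop. Origin: at worktop height under the deck's middle; x from its front (robot's side: bar, catch) to its rear (hinge). Open chamber: inside x -110 to +95, y -110 to +110 mm, floor 5 mm up. In front of the deck's +y part stands the catch's housing: x -187 to -157, y 88 to 122 mm, 76 mm high
- seal_bar (a point): middle of the top of the fixed seal bar in the chamber, 24 mm (x) x 200 mm (y), along its front wall; 35 mm above the worktop, level with the top of three stacked plates
- chamber (a point): point on the chamber floor, 5 mm up, in the middle of the part where the plates lie, behind the seal bar
- base_plate: white filler plate 120 (x) x 160 (y) x 10 mm, lying loose on the chamber floor. Origin: centre of its underside. Two through slots, each 46 mm in x, 32 mm in y, leave a web 24 mm wide in y, 46 mm long, over the plate's centre. Lift it there: gripper opened to about 50 mm, one finger in each slot from above, close along its y. 0.11-0.2 kg; all three are alike.
- plate_a: white filler plate 120 (x) x 160 (y) x 10 mm, on the worktop left of the packer. Origin: centre of its underside. Two through slots, each 46 mm in x, 32 mm in y, leave a web 24 mm wide in y, 46 mm long, over the plate's centre. Lift it there: gripper opened to about 50 mm, one finger in each slot from above, close along its y. 0.11-0.2 kg; all three are alike.
- plate_b: white filler plate 120 (x) x 160 (y) x 10 mm, on the worktop right of the packer. Origin: centre of its underside. Two through slots, each 46 mm in x, 32 mm in y, leave a web 24 mm wide in y, 46 mm long, over the plate's centre. Lift it there: gripper opened to about 50 mm, one finger in each slot from above, close along its y. 0.11-0.2 kg; all three are alike.
- lid (a joint): angle of the clear lid, rad: 0 shut, 1.40 standing open (its stop). A spring drives it open: holding against it takes 3 N at the bar when open, 5 N near shut. At about 0.07 to 0.01 the spring catch adds some 5 N, then snaps over a pin on the lid, which stays at about 0.01 when let go; let go earlier, the lid swings open
- lid_bar (a point): middle of the lid's black round handle bar, 16 mm thick, 144 mm long along the packer's y; 35 mm gap between it and the lid's front edge. Lid open: on top, 0.35 m up; lid shut: 178 mm in front of the packer's origin, 48 mm up. Can be pinched from above, fingers closing along the packer's x, and turns between the fingers as the lid swings
- lid_hinge (a point): middle of the lid's hinge axis, which runs along the packer's y, 125 mm behind the packer's origin, 48 mm up. The bar moves about it on an arc of 303 mm radius, from above the hinge to the front and down. The lid is a 10 mm clear panel, 270 mm wide, centred on this axis
- red_bowl: bystander: red plastic bowl, 96 mm wide, 45 mm high, on the left of the packer; origin under its middle. Leave it
- squeeze_bottle: bystander: yellow squeeze bottle, 56 mm wide, 165 mm high, on the right of the packer; origin under its middle. Leave it
- steel_pan: bystander: open steel pan 108 x 176 x 65 mm far on the right; origin under its middle. Leave it
- turner: bystander: kitchen turner with black handle lying far on the left. Leave it
Things that resemble listed ones, but are neither listed nor needed, are in the scene too. Leave any green or turquoise look-alike of the plate_b alone. What is shaped like the plate_a but black is not meant.

How it is judged:
By the outcome, as a careful person would: the job done as asked, in the order asked, and still so for the second after the job is handed in, with the robot touching nothing.
It also fails if it takes over 72 s, if anything falls off the work surface, if the arm or the gripper's body presses on something with over 40 N, if the wrist force passes 120 N, or if a joint passes its speed limit or range.

## Working session

There is one attempt and no reset: what is moved stays moved. The work goes in short steps, Python scripts to look and compute and a shell command to move; the robot and the scene stay as the last step left them, time stands still between calls to the robot, and variables do not carry over. Pictures are saved under pics/ and viewed, and the job is handed in when it is done.

```bash
ls; mkdir -p pics; cat > h.py <<'E'
import numpy as np, cv2, pickle
from bench import bot
def shot(n,fn):
    c=bot.read_camera(n); pickle.dump(c,open(f'pics/{fn}.pkl','wb'))
    cv2.imwrite(f'pics/{fn}.png',cv2.cvtColor(c['img'],cv2.COLOR_RGB2BGR)); return c
def load(fn): return pickle.load(open(f'pics/{fn}.pkl','rb'))
def cloud(c):
    h,w=c['range_z'].shape; f=h/2/np.tan(np.radians(c['vertical_fov'])/2)
    v,u=np.mgrid[:h,:w]; z=c['range_z'].astype(float)
    p=np.stack([(u-c['cx'])/f*z,(v-c['cy'])/f*z,z,np.ones_like(z)],-1)
    P=p@np.array(c['extrinsics']).T
    P=P[...,:3]; P[z==0]=np.nan; return P
E
python3 - <<'E'
from h import *
print(bot.state())
for n in('scene','side','wrist'):
    c=shot(n,n+'0'); print(n,c['vertical_fov'],c['cx'],c['cy'],np.round(c['extrinsics'],3).tolist())
E
```

```text
pics
{'time_s': 0.0, 'qpos': array([-1.32258915e+00,  3.51242449e-01,  1.65243065e+00,  1.75490831e-05,
        1.13910770e+00, -8.45962995e-02]), 'dq': array([ 7.34244973e-04,  1.48084990e-04, -5.53149878e-05, -1.91095617e-04,
       -6.66818647e-04, -1.09233986e-03]), 'tau': array([ 2.28605563e-04, -5.06094110e+01, -2.91403413e+01, -8.67325667e-06,
        4.54454697e-03,  1.41056327e-05]), 'tcp_pos': array([ 179.62900752, -519.48459235,  230.75253005]), 'ee_rot': array([ 8.14458883e-01, -5.80220971e-01, -4.47836174e-04, -3.90414709e-04]), 'wrist_force': array([0.25503399, 0.06655435, 0.01905521]), 'torque': array([-0.04595515,  0.00978287,  0.02829763]), 'opening': 0.999025102098988}
scene 46.90744819629848 249.93168020719483 188.32302996067875 [[0.689, 0.601, -0.404, 1229.362], [0.724, -0.58, 0.372, -701.021], [-0.011, -0.55, -0.835, 1607.48], [0.0, 0.0, 0.0, 1.0]]
side 48.23031079110776 260.7839381168301 185.7907218445714 [[0.683, -0.419, 0.598, -561.432], [-0.73, -0.409, 0.548, -940.745], [0.015, -0.811, -0.585, 1050.08], [0.0, 0.0, 0.0, 1.0]]
wrist 60.87287696752891 253.56466240285997 192.58401323430996 [[0.327, -0.898, -0.294, 254.908], [-0.945, -0.311, -0.101, -493.005], [-0.001, 0.311, -0.951, 373.784], [0.0, 0.0, 0.0, 1.0]]
```

View pics/scene0.png

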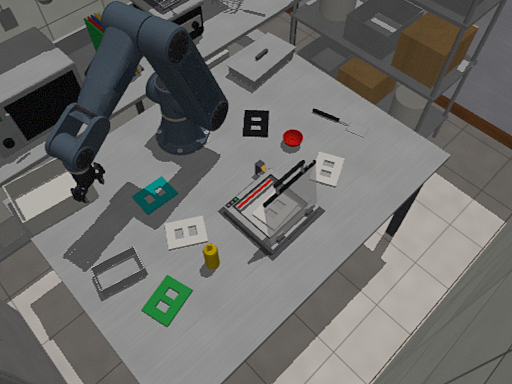

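View pics/side0.png

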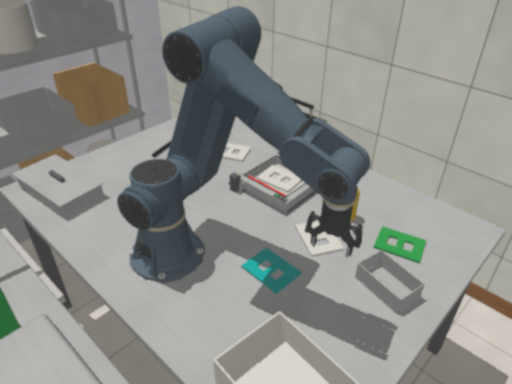

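View pics/wrist0.png

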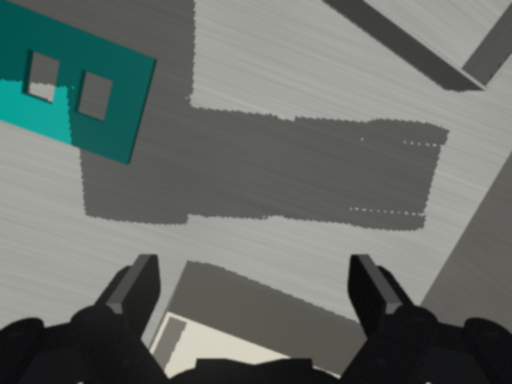

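The scene camera shows plate_a (white) at about (327,169), plate_b (white) at (187,233), the packer at (270,210) with its lid open and the catch housing at (260,167). The bowl is at (292,138) and the bottle at (211,257). The teal, green and black plates are look-alikes, so I'll leave those. Next I'll fit the poses.

```bash
python3 - <<'E'
from h import *
c=load('scene0'); P=cloud(c); im=c['img'].astype(int)
def fit(box,zlo,zhi,white=True,name=''):
    u0,v0,u1,v1=box
    m=np.zeros(P.shape[:2],bool); m[v0:v1,u0:u1]=1
    m&=(P[...,2]>zlo)&(P[...,2]<zhi)
    if white: m&=(im.min(-1)>150)
    m=cv2.morphologyEx(m.astype(np.uint8),cv2.MORPH_OPEN,np.ones((2,2)))
    n,l,s,_=cv2.connectedComponentsWithStats(m); k=1+np.argmax(s[1:,4]); q=P[l==k]
    print(name,len(q),'zmed',np.median(q[:,2]).round(1),cv2.minAreaRect(q[:,:2].astype(np.float32)))
    return q
for nm,b in dict(a=(305,145,350,192),b=(158,208,215,255)).items():
    for w in(0,1): fit(b,4,16,w,nm)
fit((240,180,310,240),9,21,1,'base'); fit((240,180,310,240),9,21,0,'base')
# worktop check, deck heights
q=P[100:260,200:260]; print(np.nanmedian(P[300:340,230:260,2]), )
for (u,v) in [(228,205),(270,245),(318,207),(275,205),(260,167),(265,205),(315,163),(290,185)]:
    print((u,v),P[v,u].round(0))
x0=cv2.resize(c['img'][130:280,140:360],None,fx=3.6,fy=3.6,interpolation=cv2.INTER_CUBIC)
cv2.imwrite('pics/crop0.png',x0[...,::-1])
hz=np.clip((P[...,2]+5)/80*255,0,255); hz[np.isnan(hz)]=0
cv2.imwrite('pics/h0.png',cv2.applyColorMap(cv2.resize(hz[130:280,140:360],None,fx=3.6,fy=3.6,interpolation=0).astype(np.uint8),cv2.COLORMAP_JET))
E
```

```text
a 235 zmed nan ((640.7313232421875, 343.158935546875), (71.37944030761719, 166.62945556640625), 26.14975929260254)
a 212 zmed nan ((654.283935546875, 348.27935791015625), (56.9576301574707, 164.228271484375), 32.82954788208008)
b 583 zmed nan ((427.4725341796875, -325.2048034667969), (162.07078552246094, 115.50430297851562), 65.35044860839844)
b 541 zmed nan ((430.9138488769531, -323.4887390136719), (157.03016662597656, 118.75444793701172), 60.813053131103516)
base 85 zmed nan ((623.66748046875, -72.3109130859375), (0.0, 180.00579833984375), 0.0)
base 93 zmed nan ((623.141845703125, -72.70221710205078), (0.0, 180.275634765625), 0.0)
-1.6269943360232446
(228, 205) [ 467. -124.   39.]
(270, 245) [ 716. -128.   36.]
(318, 207) [733. 135.  41.]
(275, 205) [692. -86. 262.]
(260, 167) [436.  90.  71.]
(265, 205) [ 684. -129.  302.]
(315, 163) [679. 135. 292.]
(290, 185) [683.  -3. 294.]
```

View pics/crop0.png

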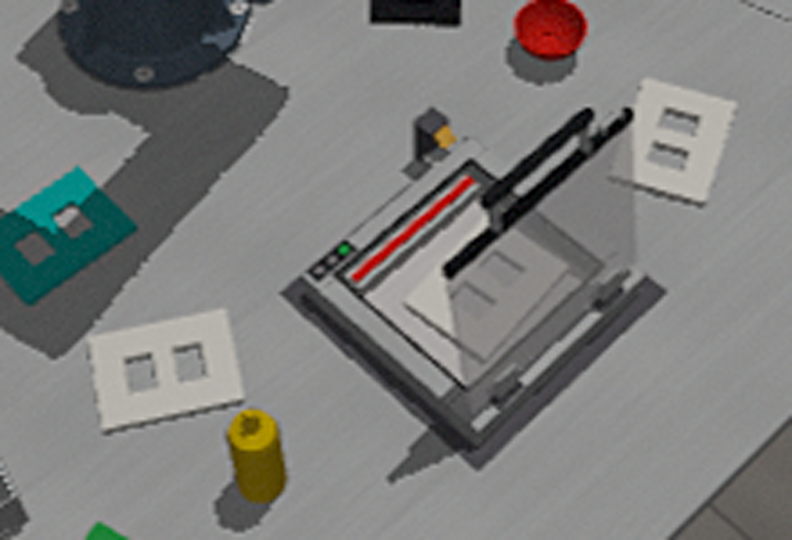

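View pics/h0.png

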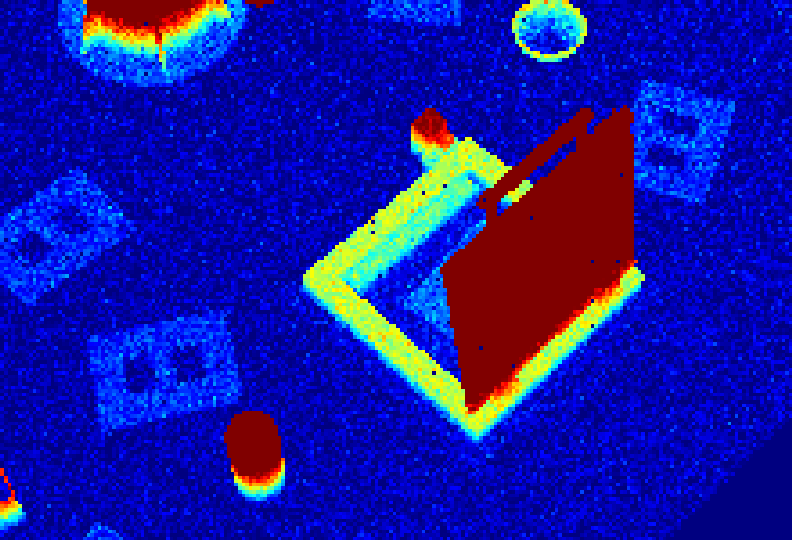

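```bash
cat >> h.py <<'E'
def ray(c,uv,z):
    "pixel(s) -> world point on plane z (mm)"
    h=c['range_z'].shape[0]; f=h/2/np.tan(np.radians(c['vertical_fov'])/2)
    uv=np.atleast_2d(np.array(uv,float)); E=np.array(c['extrinsics'])
    d=np.c_[(uv[:,0]-c['cx'])/f,(uv[:,1]-c['cy'])/f,np.ones(len(uv))]@E[:3,:3].T
    o=E[:3,3]; return o+d*((z-o[2])/d[:,2])[:,None]
def proj(c,X):
    h=c['range_z'].shape[0]; f=h/2/np.tan(np.radians(c['vertical_fov'])/2)
    E=np.array(c['extrinsics']); p=(np.atleast_2d(X)-E[:3,3])@E[:3,:3]
    return np.c_[p[:,0]/p[:,2]*f+c['cx'],p[:,1]/p[:,2]*f+c['cy']]
E
python3 - <<'E'
from h import *
c=load('scene0')
k=lambda x,y:(140+x/3.6,130+y/3.6)
print('deck L,B,R,T(catch)',ray(c,[k(282,290),k(475,455),k(662,290),k(470,140)],42).round(0).tolist())
print('a',ray(c,[k(641,80),k(736,103),k(704,204)],10).round(0).tolist())
print('b',ray(c,[k(90,338),k(226,310),k(243,400),k(104,430)],10).round(0).tolist())
print('base',ray(c,[k(405,302),k(488,360),k(575,270)],15).round(0).tolist())
P=cloud(c)
# yellow bottle, bowl
im=c['img'].astype(int)
m=(im[...,0]>150)&(im[...,2]<60)&(im[...,1]>100);q=P[m];print('bottle',np.nanmedian(q,0))
m=(im[...,0]>150)&(im[...,2]<60)&(im[...,1]<60);q=P[m];print('bowl',np.nanmedian(q,0))
E
```

```text
deck L,B,R,T(catch) [[461.0, -172.0, 42.0], [757.0, -158.0, 42.0], [761.0, 139.0, 42.0], [461.0, 131.0, 42.0]]
a [[529.0, 370.0, 10.0], [636.0, 428.0, 10.0], [707.0, 283.0, 10.0]]
b [[340.0, -361.0, 10.0], [420.0, -225.0, 10.0], [522.0, -286.0, 10.0], [443.0, -421.0, 10.0]]
base [[558.0, -71.0, 15.0], [677.0, -56.0, 15.0], [665.0, 101.0, 15.0]]
bottle [ 606.55660649 -329.12742692  127.7721216 ]
bowl [433.72740436 311.06697401  27.09690449]
```

```bash
cat >> h.py <<'E'
from scipy.spatial.transform import Rotation as R
def plan(pos,yaw=None):
    """current -> target tcp (mm), tool pointing down with tool x at world yaw(deg).
    prints rotation vector (tool) to do first, then linear (m, tool axes after the rotation), rows needed"""
    s=bot.state(); R0=R.from_quat(s['ee_rot']); p=s['tcp_pos']
    cy=np.degrees(np.arctan2(*R0.as_matrix()[[1,0],[0,0]]))
    if yaw is None: yaw=cy
    a=np.radians(yaw); M=np.array([[np.cos(a),np.sin(a),0],[np.sin(a),-np.cos(a),0],[0,0,-1]])
    R1=R.from_matrix(M); rv=(R0.inv()*R1).as_rotvec()
    L=R1.inv().apply(np.array(pos)-p)/1000
    print('t',round(s['time_s'],2),'tcp',p.round(1),'yaw',cy.round(2),'F',np.round(s['wrist_force'],1),'open',round(s['opening'],3))
    print('rot',rv.round(4),'rows',np.ceil(np.linalg.norm(rv)/.149),'lin',L.round(4),'rows',np.ceil(np.linalg.norm(L)/.049))
E
python3 -c "
from h import *
plan((570,10,260),95)"
```

```text
t 0.15 tcp [ 179.6 -519.6  230.9] yaw -70.93 F [ 0.8 -1.1  0.2] open 0.999
rot [-1.3000e-03  0.0000e+00 -2.8961e+00] rows 20.0 lin [ 0.4935  0.435  -0.0291] rows 14.0
```

```bash
python3 -m handwheel '{"linear":[[0,0,0],[0,0,0],[0,0,0],[0,0,0],[0,0,0],[0,0,0],[0,0,0],[0,0,0],[0,0,0],[0,0,0]],"angular":[[0,0,-0.145],[0,0,-0.145],[0,0,-0.145],[0,0,-0.145],[0,0,-0.145],[0,0,-0.145],[0,0,-0.145],[0,0,-0.145],[0,0,-0.145],[0,0,-0.145]],"claw":[0.18,0.18,0.18,0.18,0.18,0.18,0.18,0.18,0.18,0.18]}' 40
python3 -m handwheel '{"linear":[[0,0,0],[0,0,0],[0,0,0],[0,0,0],[0,0,0],[0,0,0],[0,0,0],[0,0,0],[0,0,0],[0,0,0]],"angular":[[0,0,-0.145],[0,0,-0.145],[0,0,-0.145],[0,0,-0.145],[0,0,-0.145],[0,0,-0.145],[0,0,-0.145],[0,0,-0.145],[0,0,-0.145],[0,0,-0.145]],"claw":[0.18,0.18,0.18,0.18,0.18,0.18,0.18,0.18,0.18,0.18]}'
python3 -c "
from h import *
plan((570,10,260),95)"
```

```text
time_s: 1.15
tcp_pos: [179.7, -519.7, 231.0]
ee_rot: [0.994, 0.109, -0.0, -0.0]
wrist_force: [-0.8, 0.1, 0.1]
opening: 0.59
time_s: 2.15
tcp_pos: [201.6, -512.5, 229.9]
ee_rot: [0.689, 0.725, -0.016, -0.008]
wrist_force: [0.5, 0.6, -0.1]
opening: 0.59
t 2.15 tcp [ 201.6 -512.5  229.9] yaw 92.91 F [ 0.5  0.6 -0.1] open 0.59
rot [-0.035   0.0099 -0.0366] rows 1.0 lin [ 0.4884  0.4126 -0.0301] rows 14.0
```

```bash
python3 -m handwheel '{"linear":[[0.035,0.03,-0.002],[0.035,0.03,-0.002],[0.035,0.03,-0.002],[0.035,0.03,-0.002],[0.035,0.03,-0.002],[0.035,0.03,-0.002],[0.035,0.03,-0.002],[0.035,0.03,-0.002],[0.035,0.03,-0.002],[0.035,0.03,-0.002]],"angular":[[0,0,0],[0,0,0],[-0.035,0.01,-0.035],[0,0,0],[0,0,0],[0,0,0],[0,0,0],[0,0,0],[0,0,0],[0,0,0]],"claw":[0.18,0.18,0.18,0.18,0.18,0.18,0.18,0.18,0.18,0.18]}'
python3 -c "
from h import *
plan((570,10,260),95)"
```

```text
time_s: 3.15
tcp_pos: [476.4, -138.0, 246.1]
ee_rot: [0.676, 0.737, 0.0, 0.0]
wrist_force: [1.2, -2.6, -0.2]
opening: 0.589
t 3.15 tcp [ 476.4 -138.   246.1] yaw 95.0 F [ 1.2 -2.6 -0.2] open 0.589
rot [ 0.0008 -0.0002 -0.    ] rows 1.0 lin [ 0.1393  0.1062 -0.0139] rows 4.0
```

```bash
python3 -m handwheel '{"linear":[[0.035,0.0265,-0.004],[0.035,0.0265,-0.004],[0.035,0.0265,-0.003],[0.034,0.0265,-0.003],[0,0,0]],"angular":[[0,0,0],[0,0,0],[0,0,0],[0,0,0],[0,0,0]],"claw":[0.18,0.18,0.18,0.18,0.18]}'
python3 -c "
from h import *
shot('wrist','w1');shot('scene','s1')
plan((570,10,260),95)"
```

```text
time_s: 3.65
tcp_pos: [570.8, 11.6, 260.0]
ee_rot: [0.674, 0.739, 0.001, 0.0]
wrist_force: [-0.5, 0.3, -0.1]
opening: 0.593
t 3.75 tcp [569.    8.5 259.6] yaw 95.09 F [-0.7 -0.4  0.7] open 0.594
rot [-0.0002 -0.0002  0.0016] rows 1.0 lin [ 0.0014  0.0011 -0.0004] rows 1.0
```

View pics/w1.png

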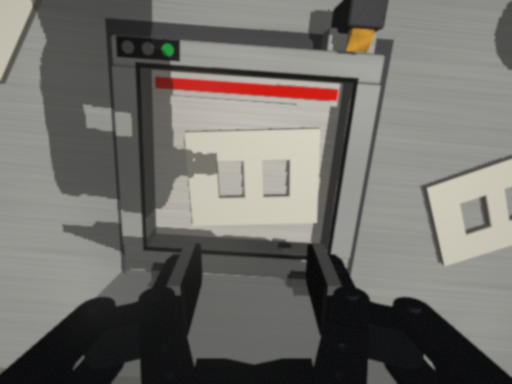

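View pics/s1.png

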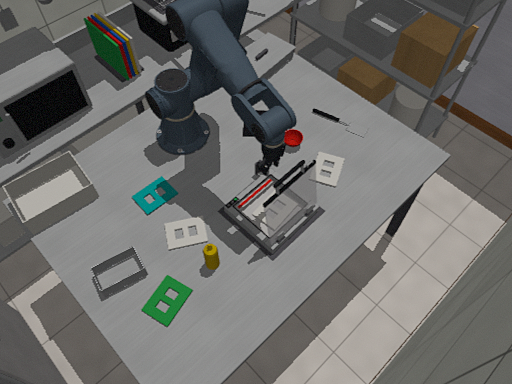

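```bash
python3 - <<'E'
from h import *
c=load('w1')
x=cv2.resize(c['img'][100:250,130:370],None,fx=3.3,fy=3.3,interpolation=cv2.INTER_CUBIC)
cv2.imwrite('pics/w1c.png',x[...,::-1])
print(np.round(c['extrinsics'],3).tolist())
g=c['img'].min(-1); print(g[175,175:335].tolist()); print(g[115:240,205].tolist())
E
```

```text
[[-0.091, 0.946, 0.311, 491.031], [0.996, 0.086, 0.029, 4.797], [0.001, 0.312, -0.95, 402.846], [0.0, 0.0, 0.0, 1.0]]
[97, 95, 97, 104, 115, 128, 133, 130, 127, 123, 121, 120, 116, 111, 107, 107, 110, 117, 137, 164, 177, 179, 180, 180, 179, 180, 180, 180, 180, 178, 176, 168, 157, 149, 153, 158, 163, 167, 171, 175, 177, 169, 153, 148, 160, 168, 170, 169, 170, 170, 169, 170, 170, 169, 170, 169, 170, 170, 170, 170, 171, 171, 170, 170, 170, 166, 153, 130, 131, 159, 179, 186, 187, 186, 186, 186, 186, 186, 187, 186, 187, 187, 189, 188, 188, 188, 185, 178, 171, 170, 169, 170, 170, 169, 169, 169, 170, 171, 169, 170, 170, 170, 169, 170, 171, 170, 170, 171, 170, 168, 159, 132, 105, 102, 133, 167, 184, 188, 188, 189, 189, 188, 189, 189, 189, 189, 188, 190, 190, 190, 190, 190, 190, 190, 190, 190, 189, 190, 189, 190, 189, 189, 185, 169, 134, 104, 92, 93, 92, 92, 90, 92, 91, 90, 81, 64, 54, 50, 50, 49]
[172, 172, 172, 172, 172, 173, 171, 169, 170, 171, 174, 175, 173, 168, 154, 131, 138, 167, 182, 185, 184, 184, 185, 185, 185, 186, 184, 186, 184, 186, 186, 185, 185, 185, 186, 185, 184, 182, 169, 137, 114, 108, 106, 106, 107, 107, 107, 106, 107, 107, 107, 106, 106, 107, 106, 106, 107, 109, 127, 157, 176, 181, 183, 184, 184, 183, 183, 183, 184, 183, 183, 183, 183, 183, 184, 184, 183, 184, 184, 183, 184, 183, 184, 183, 184, 183, 184, 183, 182, 183, 183, 182, 183, 182, 182, 182, 184, 182, 182, 182, 182, 182, 182, 181, 181, 181, 181, 181, 182, 179, 175, 170, 167, 165, 152, 124, 103, 97, 96, 95, 92, 82, 71, 69, 69]
```

View pics/w1c.png

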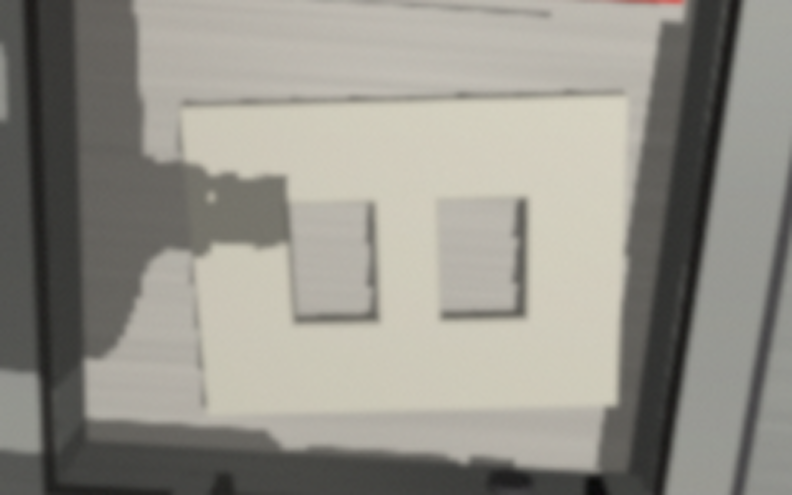

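```bash
cat >> h.py <<'E'
from scipy.optimize import minimize
from scipy.ndimage import map_coordinates
_g=np.arange(-75,75.1,1.0),np.arange(-95,95.1,1.0)
def platefit(c,z,x0,y0,yaw0,img=None,show=None,inner=True):
    "fit plate top face at height z; returns x,y,yaw(deg of plate x), score"
    im=c['img'].astype(np.float32); s=(im[...,0]-im[...,2])/(im.sum(-1)+30) if img is None else img
    s=cv2.GaussianBlur(s,(0,0),0.7)
    X,Y=np.meshgrid(*_g,indexing='ij')
    ins=(abs(X)<60)&(abs(Y)<80); slot=(abs(X)<23)&(abs(Y)>12)&(abs(Y)<44)
    w=np.where(ins&~slot,1.0,0.0); out=((abs(X)<70)&(abs(Y)<90)&~ins)|(slot if inner else False)
    w=w/w.sum()-out/out.sum()
    def sc(p):
        a=np.radians(p[2]); C,S=np.cos(a),np.sin(a)
        W=np.stack([p[0]+C*X-S*Y,p[1]+S*X+C*Y,np.full_like(X,z)],-1).reshape(-1,3)
        uv=proj(c,W); return (map_coordinates(s,[uv[:,1],uv[:,0]],order=1,mode='nearest')*w.ravel()).sum()
    best=None
    for d in(-6,0,6):
        r=minimize(lambda p:-sc(p),[x0,y0,yaw0+d],method='Nelder-Mead',options=dict(initial_simplex=[[x0,y0,yaw0+d],[x0+8,y0,yaw0+d],[x0,y0+8,yaw0+d],[x0,y0,yaw0+d+4]],xatol=.05,fatol=1e-7))
        if best is None or r.fun<best.fun: best=r
    p=best.x; print('plate',p.round(2),'score',round(-best.fun,4))
    if show:
        o=cv2.resize(c['img'],None,fx=1.5,fy=1.5)[...,::-1].copy()
        a=np.radians(p[2]); M=np.array([[np.cos(a),-np.sin(a)],[np.sin(a),np.cos(a)]])
        for q in([[-60,-80],[60,-80],[60,80],[-60,80]],[[-23,12],[23,12],[23,44],[-23,44]],[[-23,-12],[23,-12],[23,-44],[-23,-44]]):
            W=np.c_[np.array(q)@M.T+p[:2],[z]*4]; cv2.polylines(o,[np.round((proj(c,W)+.5)*1.5*8).astype(int)],True,(0,0,255),1,cv2.LINE_AA,3)
        cv2.imwrite(f'pics/{show}.png',o)
    return p
E
python3 - <<'E'
from h import *
c=load('w1'); p=platefit(c,15,611,15,7,show='f1')
# packer: lines in wrist picture: chamber opening corners at z=42
print('deck corners TL,TR', ray(c,[(112,37),(385,53)],42).round(1).tolist())
print('chamber rim TL TR BR BL',ray(c,[(138,65),(358,80),(328,258),(146,247)],42).round(1).tolist())
print('seal bar strip ends',ray(c,[(155,83),(338,95)],35).round(1).tolist())
E
```

```text
plate [599.89  14.71   7.12] score 0.0085
deck corners TL,TR [[458.1, -140.8, 42.0], [447.8, 135.6, 42.0]]
chamber rim TL TR BR BL [[482.2, -115.3, 42.0], [476.0, 113.2, 42.0], [686.1, 115.8, 42.0], [691.2, -109.5, 42.0]]
seal bar strip ends [[498.4, -99.9, 35.0], [492.8, 96.7, 35.0]]
```

View pics/f1.png

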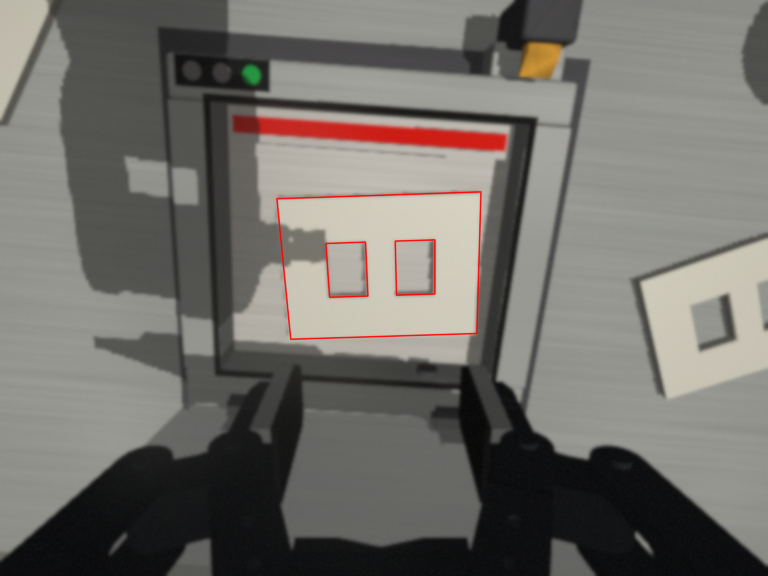

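The fit lands on the base plate at (599.9, 14.7), turned 7.1°. The packer is at about (592.5, 1.2), turned 1.6°. Next is the arm's clearance to the open lid.

```bash
python3 - <<'E'
from h import *
for n in ('s1',):
    c=load(n); P=cloud(c).reshape(-1,3); 
    for z in range(200,760,20):
        q=P[(abs(P[:,2]-z)<10)&(P[:,0]>440)&(P[:,0]<760)&(abs(P[:,1]-10)<170)]
        if len(q): print(z,len(q),'x',np.percentile(q[:,0],[1,50,99]).round(0),'y',np.percentile(q[:,1],[1,50,99]).round(0))
x=cv2.resize(load('s1')['img'][80:230,190:350],None,fx=4,fy=4,interpolation=cv2.INTER_CUBIC); cv2.imwrite('pics/s1c.png',x[...,::-1])
E
```

```text
200 178 x [689. 697. 703.] y [-133.   -4.  133.]
220 190 x [687. 694. 699.] y [-133.   -5.  131.]
240 193 x [684. 690. 697.] y [-133.  -12.  134.]
260 211 x [565. 686. 692.] y [-135.    2.  133.]
280 231 x [563. 683. 689.] y [-133.  -13.  128.]
300 326 x [568. 677. 685.] y [-135.   -9.  135.]
320 112 x [566. 587. 682.] y [-117.  -14.  119.]
340 131 x [567. 664. 677.] y [-77. -12.  72.]
360 214 x [564. 663. 676.] y [-73. -19.  75.]
380 32 x [556. 580. 603.] y [-39. -26.   5.]
400 73 x [556. 597. 610.] y [-31. -15.  24.]
420 81 x [555. 595. 609.] y [-30. -16.  26.]
440 51 x [563. 598. 609.] y [-30. -14.  29.]
460 69 x [583. 605. 613.] y [-32.  -7.  30.]
480 82 x [531. 603. 613.] y [-55.   0.  35.]
500 85 x [487. 565. 617.] y [-59. -53.  61.]
520 276 x [451. 571. 621.] y [-60. -37.  62.]
540 425 x [448. 597. 620.] y [-59. -12.  62.]
560 784 x [452. 575. 610.] y [-57.   4.  67.]
580 389 x [445. 529. 585.] y [-52. -17.  71.]
600 470 x [442. 481. 523.] y [-48.   2.  74.]
620 206 x [440. 455. 474.] y [-23.  11.  52.]
640 5 x [441. 441. 446.] y [13. 27. 31.]
```

View pics/s1c.png

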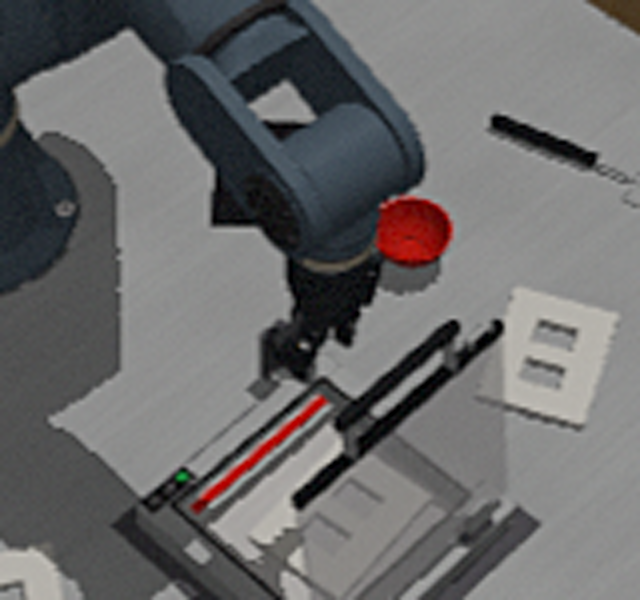

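```bash
cat >> h.py <<'E'
from scipy.linalg import logm,expm
def screw(pos,yaw,n=None):
    "N equal rows (lin m, ang rad) taking the tool from the present pose to pos/yaw, tool down"
    s=bot.state(); R0=R.from_quat(s['ee_rot']).as_matrix(); p=s['tcp_pos']
    a=np.radians(yaw); M=np.array([[np.cos(a),np.sin(a),0],[np.sin(a),-np.cos(a),0],[0,0,-1]])
    A=np.eye(4);A[:3,:3]=R0;A[:3,3]=p/1000
    B=np.eye(4);B[:3,:3]=M;B[:3,3]=np.array(pos)/1000
    L=np.real(logm(np.linalg.inv(A)@B))
    if n is None: n=int(max(np.ceil(np.linalg.norm(L[:3,3])/.045),np.ceil(np.linalg.norm(L[[2,0,1],[1,2,0]])/.145),1))
    T=expm(L/n); print('t',round(s['time_s'],2),'tcp',p.round(1),'F',np.round(s['wrist_force'],1),'open',round(s['opening'],3))
    print(n,'rows lin',T[:3,3].round(4).tolist(),'ang',R.from_matrix(T[:3,:3]).as_rotvec().round(4).tolist())
E
python3 -c "
from h import *
screw((405,-308,260),59)"
```

```text
t 3.75 tcp [569.    8.5 259.6] F [-0.7 -0.4  0.7] open 0.594
9 rows lin [-0.0386, -0.0114, -0.0] ang [-0.0, -0.0, 0.07]
```

```bash
python3 -m handwheel '{"linear":[[-0.0386,-0.0114,0],[-0.0386,-0.0114,0],[-0.0386,-0.0114,0],[-0.0386,-0.0114,0],[-0.0386,-0.0114,0],[-0.0386,-0.0114,0],[-0.0386,-0.0114,0],[-0.0386,-0.0114,0],[-0.0386,-0.0114,0],[0,0,0]],"angular":[[0,0,0.07],[0,0,0.07],[0,0,0.07],[0,0,0.07],[0,0,0.07],[0,0,0.07],[0,0,0.07],[0,0,0.07],[0,0,0.07],[0,0,0]],"claw":[0.18,0.18,0.18,0.18,0.18,0.18,0.18,0.18,0.18,0.18]}'
python3 - <<'E'
from h import *
c=shot('wrist','w2'); p=platefit(c,10,431,-323,-31,show='f2')
E
```

```text
time_s: 4.75
tcp_pos: [400.9, -311.2, 259.9]
ee_rot: [0.873, 0.488, -0.0, -0.0]
wrist_force: [0.7, -0.1, 0.1]
opening: 0.588
plate [ 423.3  -322.87  -30.07] score 0.0178
```

View pics/f2.png

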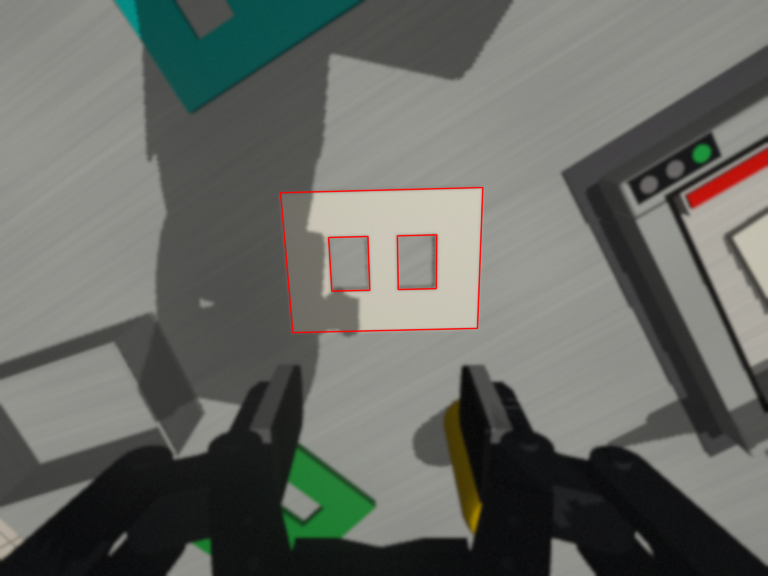

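```bash
python3 -c "
from h import *
screw((418.1,-319.9,30),59.93)"
```

```text
t 4.8 tcp [ 402.3 -309.9  259.9] F [0.4 0.3 0.4] open 0.59
6 rows lin [-0.0001, 0.0031, 0.0383] ang [0.0, -0.0001, -0.0038]
```

```bash
python3 -m handwheel '{"linear":[[0,0.0031,0.0383],[0,0.0031,0.0383],[0,0.0031,0.0383],[0,0.0031,0.0383],[0,0.0031,0.0383],[0,0.0031,0.0383],[0,0,0]],"angular":[[0,0,-0.004],[0,0,-0.004],[0,0,-0.004],[0,0,-0.004],[0,0,-0.004],[0,0,-0.003],[0,0,0]],"claw":[0.18,0.18,0.18,0.18,0.18,0.18,0.18]}'
python3 - <<'E'
from h import *
c=shot('wrist','w3')
plan((418.1,-319.9,2),59.93)
E
```

```text
time_s: 5.5
tcp_pos: [418.9, -315.4, 26.3]
ee_rot: [0.865, 0.502, -0.001, -0.004]
wrist_force: [-0.6, -0.5, 1.2]
opening: 0.59
t 5.55 tcp [ 419.9 -316.4   28.9] yaw 60.26 F [-0.5 -0.1  1.2] open 0.592
rot [-0.0038 -0.0016  0.0057] rows 1.0 lin [-0.0039  0.0002  0.0269] rows 1.0
```

View pics/w3.png

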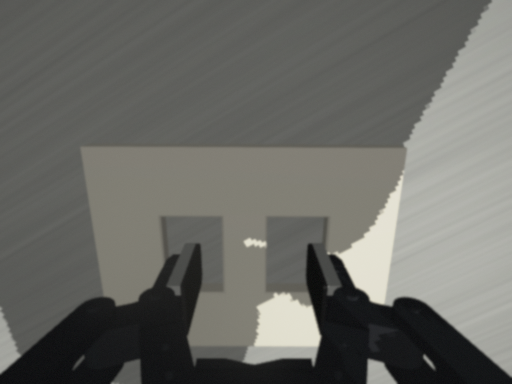

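```bash
python3 -m handwheel '{"linear":[[-0.002,0,0.009]],"angular":[[0,0,0]],"claw":[0.18]}'
python3 - <<'E'
from h import *
plan((418.1,-319.9,2),59.93)
E
```

```text
time_s: 5.65
tcp_pos: [420.9, -320.0, 23.2]
ee_rot: [0.865, 0.502, 0.001, 0.002]
wrist_force: [1.0, 0.0, -0.7]
opening: 0.595
t 5.65 tcp [ 420.9 -320.    23.2] yaw 60.25 F [ 1.   0.  -0.7] open 0.595
rot [0.0038 0.0001 0.0056] rows 1.0 lin [-0.0013 -0.0025  0.0212] rows 1.0
```

```bash
python3 -m handwheel '{"linear":[[-0.001,-0.002,0.01],[0,0,0.01],[0,0,0]],"angular":[[0,0,0.005],[0,0,0],[0,0,0]],"claw":[0.18,0.18,0.18]}'
python3 - <<'E'
from h import *
plan((418.1,-319.9,2),59.93)
E
```

```text
time_s: 5.95
tcp_pos: [417.1, -318.8, 0.4]
ee_rot: [0.866, 0.499, 0.0, -0.001]
wrist_force: [-1.0, -0.3, -0.1]
opening: 0.59
t 5.95 tcp [ 4.171e+02 -3.188e+02  4.000e-01] yaw 59.92 F [-1.  -0.3 -0.1] open 0.59
rot [-0.0007 -0.0009 -0.0002] rows 1.0 lin [-0.0004  0.0014 -0.0016] rows 1.0
```

```bash
python3 -m handwheel '{"linear":[[0,0,-0.001],[0,0,0],[0,0,0],[0,0,0],[0,0,0],[0,0,0]],"angular":[[0,0,0],[0,0,0],[0,0,0],[0,0,0],[0,0,0],[0,0,0]],"claw":[-0.6,-0.6,-0.6,-0.6,-0.6,-0.6]}' 45
python3 - <<'E'
from h import *
plan((418.1,-319.9,300),59.93)
E
```

```text
time_s: 6.55
tcp_pos: [417.9, -319.5, 2.9]
ee_rot: [0.866, 0.5, 0.001, 0.001]
wrist_force: [-1.0, 1.3, 5.3]
opening: 0.262
t 6.55 tcp [ 417.9 -319.5    2.9] yaw 59.93 F [-1.   1.3  5.3] open 0.262
rot [ 0.0016 -0.0003  0.0001] rows 1.0 lin [-0.0003  0.0004 -0.2971] rows 7.0
```

```bash
python3 -m handwheel '{"linear":[[0,0,-0.02],[0,0,-0.04],[0,0,-0.04],[0,0,-0.04],[0,0,-0.04],[0,0,0]],"angular":[[0,0,0],[0,0,0],[0,0,0],[0,0,0],[0,0,0],[0,0,0]],"claw":[-0.6,-0.6,-0.6,-0.6,-0.6,-0.6]}'
python3 - <<'E'
from h import *
c=shot('wrist','w4'); screw((588,13.9,180),97.12)
s=bot.state(); a=s['tcp_pos']; R0=R.from_quat(s['ee_rot']).as_matrix(); y=np.degrees(np.arctan2(R0[1,0],R0[0,0]))
p=platefit(c,a[2]+7,a[0]+5.5,a[1]-3.2,y-90,show='f4',inner=False)
E
```

```text
time_s: 7.15
tcp_pos: [419.2, -320.8, 187.3]
ee_rot: [0.866, 0.5, 0.002, 0.004]
wrist_force: [0.3, -1.0, -1.9]
opening: 0.264
t 7.2 tcp [ 418.2 -319.9  184.4] F [-0.6 -0.6 -3.1] open 0.263
9 rows lin [0.0412, 0.0098, 0.0005] ang [0.0005, 0.0002, -0.0721]
plate [ 421.94 -321.77  -28.36] score 0.0161
```

View pics/f4.png

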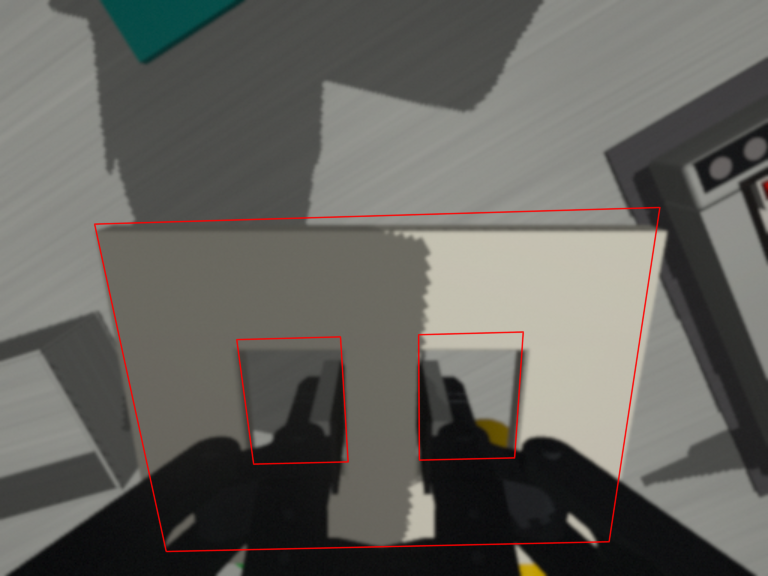

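```bash
cat >> h.py <<'E'
def held(c,s,uvL,uvR):
    "front top corners of held plate (pixels of raw picture) -> centre offset in tool frame"
    T=s['tcp_pos']; R0=R.from_quat(s['ee_rot']).as_matrix()
    for dz in (4,6,8,10,12,14):
        q=ray(c,[uvL,uvR],T[2]+dz); d=q[1]-q[0]; L=np.linalg.norm(d); loc=(q-T)@R0
        print(dz,'len',L.round(1),'yaw rel tool',np.degrees(np.arctan2(*(loc[1]-loc[0])[[1,0]])).round(2),'mid in tool x,y',loc.mean(0)[:2].round(1))
E
python3 - <<'E'
from h import *
c=load('w4'); x=cv2.resize(c['img'][140:170,50:460],None,fx=1.9,fy=8,interpolation=cv2.INTER_CUBIC); cv2.imwrite('pics/w4e.png',x[...,::-1])
held(c,bot.state(),(98/1.5-.3,229/1.5),(667/1.5-.3,232/1.5))
E
```

```text
4 len 166.2 yaw rel tool 0.28 mid in tool x,y [  0.7 -50.6]
6 len 163.9 yaw rel tool 0.28 mid in tool x,y [  0.7 -51. ]
8 len 161.5 yaw rel tool 0.28 mid in tool x,y [  0.7 -51.4]
10 len 159.2 yaw rel tool 0.28 mid in tool x,y [  0.7 -51.8]
12 len 156.8 yaw rel tool 0.28 mid in tool x,y [  0.7 -52.2]
14 len 154.4 yaw rel tool 0.28 mid in tool x,y [  0.7 -52.6]
```

View pics/w4e.png

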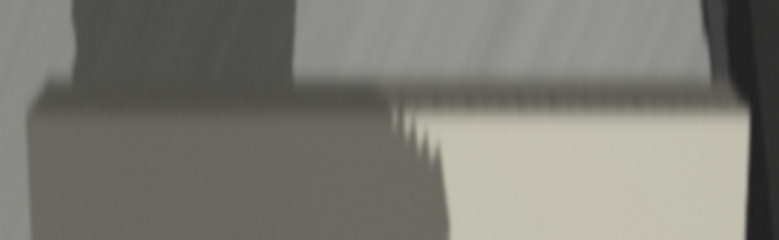

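```bash
python3 -m handwheel '{"linear":[[0.0412,0.0098,0.0005],[0.0412,0.0098,0.0005],[0.0412,0.0098,0.0005],[0.0412,0.0098,0.0005],[0.0412,0.0098,0.0005],[0.0412,0.0098,0.0005],[0.0412,0.0098,0.0005],[0.0412,0.0098,0.0005],[0.0412,0.0098,0.0005],[0,0,0]],"angular":[[0,0,-0.072],[0,0,-0.072],[0,0,-0.072],[0,0,-0.072],[0,0,-0.072],[0,0,-0.072],[0,0,-0.072],[0,0,-0.072],[0,0,-0.072],[0,0,0]],"claw":[-0.6,-0.6,-0.6,-0.6,-0.6,-0.6,-0.6,-0.6,-0.6,-0.6]}'
python3 - <<'E'
from h import *
c=shot('wrist','w5'); plan((593.4,13.9,60),97.12)
E
```

```text
time_s: 8.2
tcp_pos: [586.7, 19.0, 175.8]
ee_rot: [0.66, 0.751, -0.0, -0.001]
wrist_force: [-0.2, -0.8, -1.4]
opening: 0.261
t 8.25 tcp [586.4  16.9 175.9] yaw 97.26 F [-1.1  0.  -2. ] open 0.261
rot [-0.0022 -0.0008  0.0025] rows 1.0 lin [-0.0038  0.0065  0.1159] rows 3.0
```

View pics/w5.png

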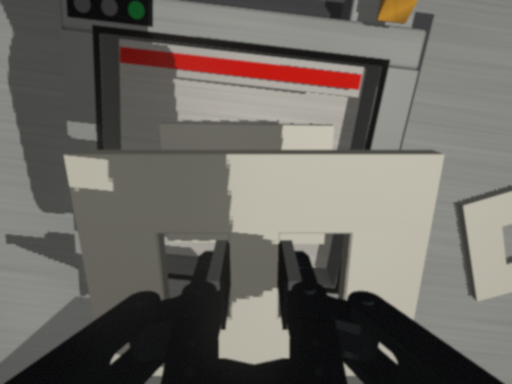

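```bash
python3 -m handwheel '{"linear":[[-0.002,0.0035,0.03],[-0.001,0.003,0.03],[0,0,0.03],[0,0,0.02],[0,0,0],[0,0,0]],"angular":[[0,0,0.002],[0,0,0],[0,0,0],[0,0,0],[0,0,0],[0,0,0]],"claw":[-0.6,-0.6,-0.6,-0.6,-0.6,-0.6]}'
python3 - <<'E'
from h import *
c=shot('wrist','w6'); plan((593.4,13.9,18),97.12)
E
```

```text
time_s: 8.85
tcp_pos: [593.8, 11.8, 67.7]
ee_rot: [0.663, 0.748, -0.0, -0.0]
wrist_force: [0.4, 0.3, -1.6]
opening: 0.26
t 8.9 tcp [594.4  11.9  68.5] yaw 96.89 F [ 0.8  0.1 -1.1] open 0.265
rot [ 0.0014 -0.     -0.004 ] rows 1.0 lin [ 0.0021 -0.0007  0.0505] rows 2.0
```

View pics/w6.png

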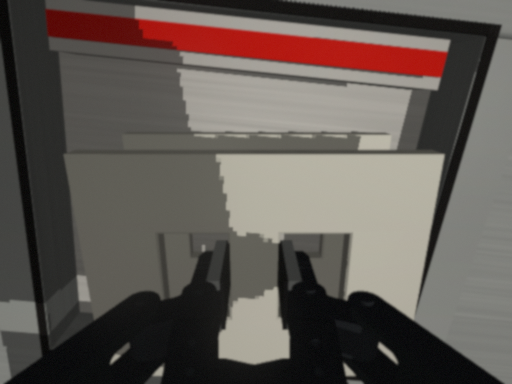

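```bash
python3 -m handwheel '{"linear":[[0.001,0,0.02],[0.001,-0.001,0.015],[0,0,0.008],[0,0,0],[0,0,0]],"angular":[[0,0,-0.004],[0,0,0],[0,0,0],[0,0,0],[0,0,0]],"claw":[-0.6,-0.6,-0.6,-0.6,-0.6]}'
python3 - <<'E'
from h import *
c=shot('wrist','w7'); plan((593.4,13.9,18),97.12)
E
```

```text
time_s: 9.4
tcp_pos: [593.2, 14.3, 25.3]
ee_rot: [0.662, 0.75, 0.001, 0.0]
wrist_force: [1.1, -0.2, -0.6]
opening: 0.264
t 9.45 tcp [593.3  14.4  25.5] yaw 97.17 F [ 0.2  0.1 -2.3] open 0.261
rot [ 0.0017 -0.      0.0008] rows 1.0 lin [-0.0005  0.      0.0075] rows 1.0
```

View pics/w7.png

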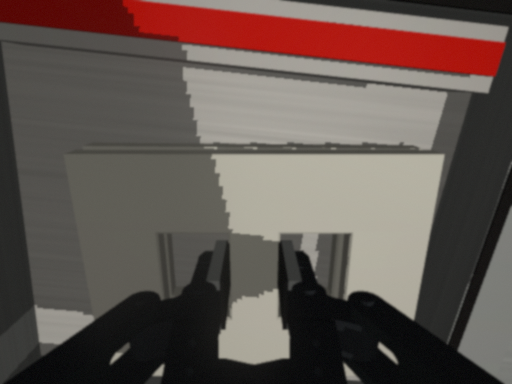

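```bash
python3 - <<'E'
from h import *
c=load('w7'); 
l=cv2.resize(c['img'][130:190,55:125],None,fx=5.5,fy=8,interpolation=cv2.INTER_CUBIC);r=cv2.resize(c['img'][130:190,390:460],None,fx=5.5,fy=8,interpolation=cv2.INTER_CUBIC)
x=np.clip(np.hstack([l,r]).astype(float)*1.3,0,255).astype(np.uint8)
cv2.imwrite('pics/w7e.png',x[...,::-1])
E
```

```text
(no output)
```

View pics/w7e.png

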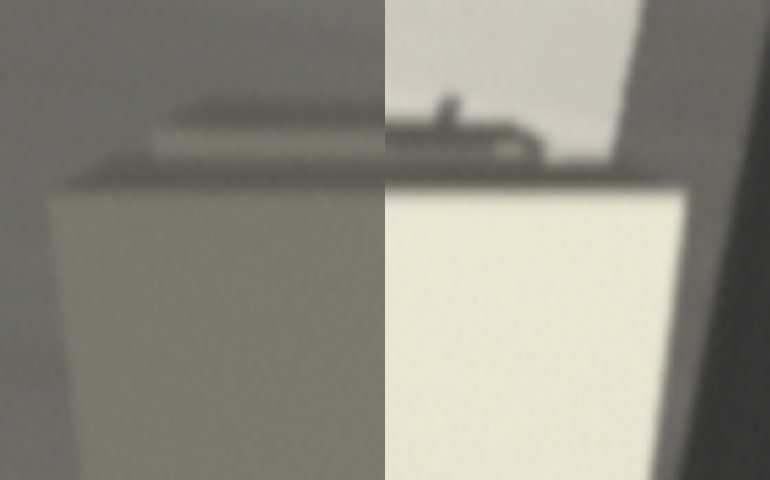

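```bash
python3 - <<'E'
from h import *
c=load('w7'); s=bot.state(); T=s['tcp_pos'];R0=R.from_quat(s['ee_rot']).as_matrix()
for n,uv,z in(('base',[(82.4,146),(418.5,146.3)],15),('held',[(63.5,153.8),(444.3,153.6)],32.6),('held30',[(63.5,153.8),(444.3,153.6)],30)):
    q=(ray(c,uv,z)-T)@R0; d=q[1]-q[0]; print(n,q[:,:2].round(1).tolist(),'mid',q.mean(0)[:2].round(1),'len',np.linalg.norm(d).round(1),'yaw',np.degrees(np.arctan2(d[1],d[0])).round(2))
E
```

```text
base [[-80.1, -52.9], [78.3, -52.8]] mid [ -0.9 -52.8] len 158.4 yaw 0.05
held [[-79.3, -52.7], [80.7, -52.8]] mid [  0.7 -52.8] len 160.1 yaw -0.04
held30 [[-80.9, -52.2], [82.3, -52.3]] mid [  0.7 -52.2] len 163.1 yaw -0.04
```

```bash
python3 -m handwheel '{"linear":[[-0.0012,0,0.003],[0,0,0.003],[0,0,0.002],[0,0,0]],"angular":[[0,0,0],[0,0,0],[0,0,0],[0,0,0]],"claw":[-0.6,-0.6,-0.6,-0.6]}'
python3 -c "
from h import *
plan((593.4,13.9,18),97.12)"
```

```text
time_s: 9.85
tcp_pos: [593.2, 13.1, 17.9]
ee_rot: [0.661, 0.75, 0.0, 0.0]
wrist_force: [-4.4, -0.5, 12.6]
opening: 0.265
t 9.85 tcp [593.2  13.1  17.9] yaw 97.17 F [-4.4 -0.5 12.6] open 0.265
rot [ 0.0009 -0.      0.0009] rows 1.0 lin [ 0.0007  0.0003 -0.0001] rows 1.0
```

```bash
python3 -m handwheel '{"linear":[[0,0,-0.0005],[0,0,0],[0,0,0],[0,0,0],[0,0,0]],"angular":[[0,0,0],[0,0,0],[0,0,0],[0,0,0],[0,0,0]],"claw":[0.1,0.1,0.1,0.1,0.1]}'
python3 -m handwheel '{"linear":[[0,0,-0.01],[0,0,-0.025],[0,-0.003,-0.045],[0,-0.004,-0.045],[0,-0.004,-0.045],[0,-0.004,-0.045],[0,-0.004,-0.03],[0,0,0],[0,0,0]],"angular":[[0,0,0],[0,0,0],[0,0,0],[0,0,0],[0,0,0],[0,0,0],[0,0,0],[0,0,0],[0,0,0]],"claw":[0.1,0.1,0.1,0.1,0.18,0.18,0.18,0.18,0.18]}'
python3 - <<'E'
from h import *
c=shot('wrist','w8'); p=platefit(c,25,600,14.7,7,show='f8')
x=cv2.resize(c['img'][100:260,130:370],None,fx=3.3,fy=3.3,interpolation=cv2.INTER_CUBIC); cv2.imwrite('pics/w8c.png',x[...,::-1])
print(bot.state()['tcp_pos'])
E
```

```text
time_s: 10.35
tcp_pos: [593.0, 13.2, 17.3]
ee_rot: [0.661, 0.75, 0.0, 0.0]
wrist_force: [-0.5, 0.6, 0.6]
opening: 0.551
time_s: 11.25
tcp_pos: [573.9, 10.8, 263.0]
ee_rot: [0.662, 0.75, 0.001, 0.001]
wrist_force: [0.7, 0.0, -0.3]
opening: 0.59
plate [599.5   15.33   7.75] score 0.0086
[573.53282504  10.82550227 261.85099823]
```

View pics/w8c.png

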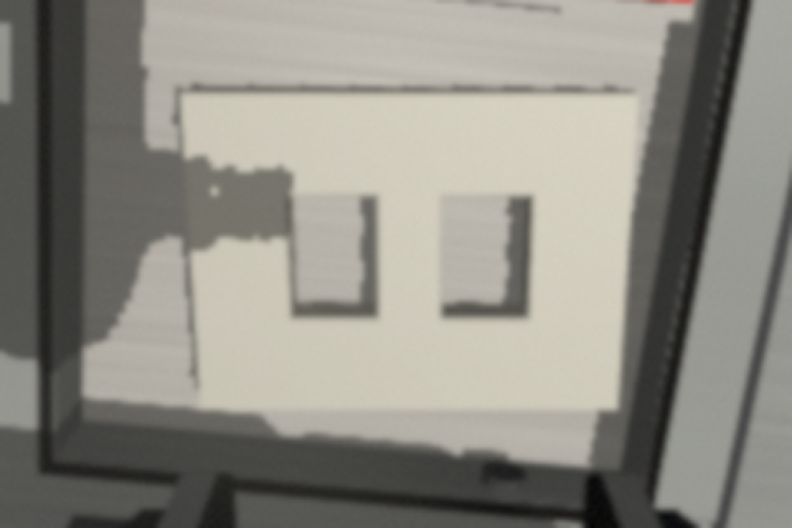

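View pics/f8.png

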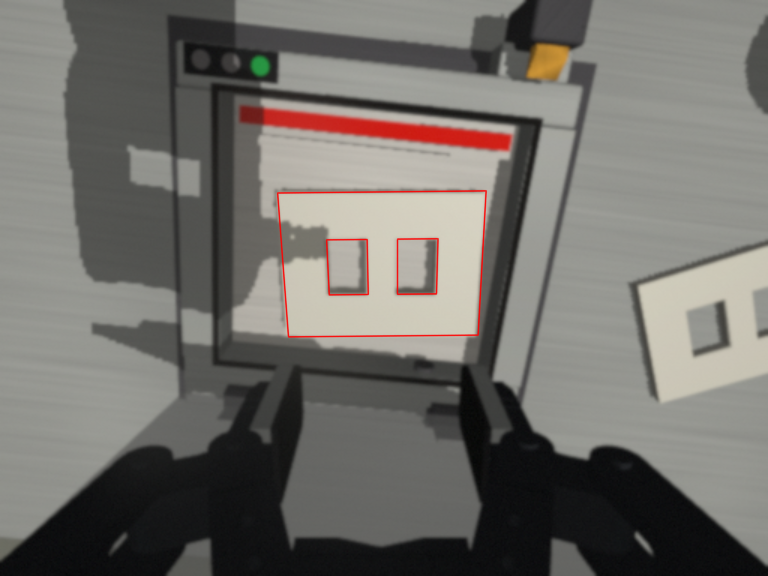

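```bash
python3 -c "
from h import *
screw((591,313,260),117)"
```

```text
t 11.3 tcp [573.5  10.8 261.9] F [ 0.3 -1.   0.1] open 0.59
7 rows lin [0.0411, 0.0141, 0.0003] ang [-0.0, -0.0001, -0.0494]
```

```bash
python3 -m handwheel '{"linear":[[0.0411,0.0141,0],[0.0411,0.0141,0],[0.0411,0.0141,0],[0.0411,0.0141,0],[0.0411,0.0141,0],[0.0411,0.0141,0],[0.0411,0.0141,0.002],[0,0,0],[0,0,0]],"angular":[[0,0,-0.0494],[0,0,-0.0494],[0,0,-0.0494],[0,0,-0.0494],[0,0,-0.0494],[0,0,-0.0494],[0,0,-0.0494],[0,0,0],[0,0,0]],"claw":[0.18,0.18,0.18,0.18,0.18,0.18,0.18,0.18,0.18]}'
python3 - <<'E'
from h import *
c=shot('wrist','w9'); p=platefit(c,10,618,326,28,show='f9')
a=np.radians(p[2]); t=p[:2]-6.5*np.array([np.cos(a),np.sin(a)]); print(t); screw((*t,40),p[2]+90)
E
```

```text
time_s: 12.2
tcp_pos: [590.6, 313.4, 258.6]
ee_rot: [0.522, 0.853, -0.001, -0.001]
wrist_force: [-0.1, -0.3, -0.1]
opening: 0.587
plate [611.64 330.76  26.03] score 0.0181
[605.7981157  327.91165899]
t 12.25 tcp [591.  312.5 259. ] F [-0.4 -0.1 -0.4] open 0.589
5 rows lin [0.0014, 0.0041, 0.0438] ang [-0.0003, 0.0001, 0.0033]
```

View pics/f9.png

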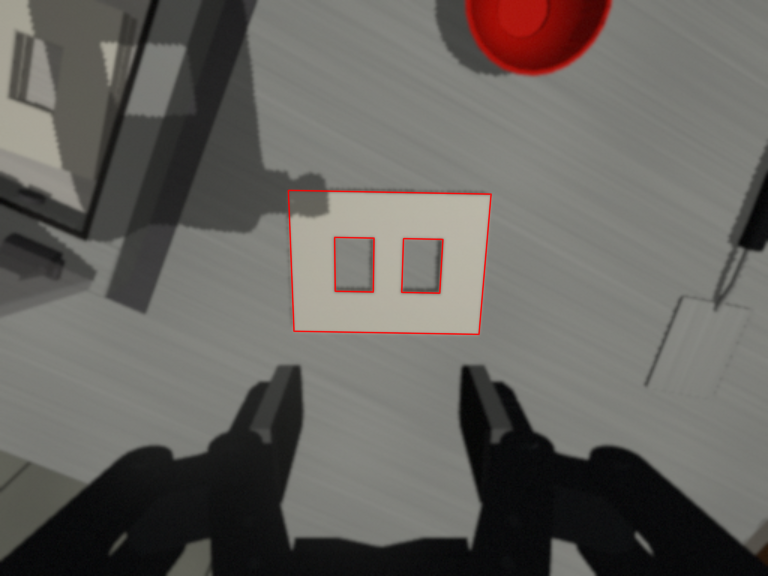

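```bash
python3 -m handwheel '{"linear":[[0.0014,0.0041,0.0438],[0.0014,0.0041,0.0438],[0.0014,0.0041,0.0438],[0.0014,0.0041,0.0438],[0.0014,0.0041,0.0438],[0,0,0],[0,0,0]],"angular":[[0,0,0.0033],[0,0,0.0033],[0,0,0.0033],[0,0,0.0033],[0,0,0.0033],[0,0,0],[0,0,0]],"claw":[0.18,0.18,0.18,0.18,0.18,0.18,0.18]}'
python3 -c "
from h import *
plan((605.8,327.9,2),116.03)"
```

```text
time_s: 12.95
tcp_pos: [607.0, 327.4, 42.1]
ee_rot: [0.53, 0.848, -0.0, 0.0]
wrist_force: [-0.3, 0.6, 0.9]
opening: 0.588
t 12.95 tcp [607.  327.4  42.1] yaw 115.97 F [-0.3  0.6  0.9] open 0.588
rot [ 0.0001  0.0002 -0.0011] rows 1.0 lin [ 0.0009 -0.0009  0.0401] rows 1.0
```

```bash
python3 -m handwheel '{"linear":[[0.0005,-0.0005,0.02],[0,0,0.0145],[0,0,0.005],[0,0,0]],"angular":[[0,0,-0.001],[0,0,0],[0,0,0],[0,0,0]],"claw":[0.18,0.18,0.18,0.18]}'
python3 -c "
from h import *
plan((605.8,327.9,2),116.03)"
```

```text
time_s: 13.35
tcp_pos: [606.1, 328.6, 2.5]
ee_rot: [0.529, 0.848, 0.0, 0.0]
wrist_force: [-0.1, -0.3, 0.3]
opening: 0.587
t 13.35 tcp [606.1 328.6   2.5] yaw 116.09 F [-0.1 -0.3  0.3] open 0.587
rot [0.0009 0.0001 0.001 ] rows 1.0 lin [-0.0004 -0.0006  0.0005] rows 1.0
```

```bash
python3 -m handwheel '{"linear":[[0,0,0],[0,0,0],[0,0,0],[0,0,0],[0,0,0],[0,0,0]],"angular":[[0,0,0],[0,0,0],[0,0,0],[0,0,0],[0,0,0],[0,0,0]],"claw":[-0.6,-0.6,-0.6,-0.6,-0.6,-0.6]}'
python3 -c "
from h import *
plan((605.8,327.9,200),116.03)"
python3 -m handwheel '{"linear":[[0,0,-0.02],[0,0,-0.04],[0,0,-0.04],[0,0,-0.04],[0,0,-0.04],[0,0,0]],"angular":[[0,0,0],[0,0,0],[0,0,0],[0,0,0],[0,0,0],[0,0,0]],"claw":[-0.6,-0.6,-0.6,-0.6,-0.6,-0.6]}'
python3 -c "
from h import *
screw((584,14.5,180),97.3)"
```

```text
time_s: 13.95
tcp_pos: [606.6, 329.0, 3.3]
ee_rot: [0.529, 0.849, 0.001, 0.001]
wrist_force: [-1.4, -1.0, 5.7]
opening: 0.264
t 13.95 tcp [606.6 329.    3.3] yaw 116.1 F [-1.4 -1.   5.7] open 0.264
rot [0.0026 0.0001 0.0012] rows 1.0 lin [-0.0006 -0.0012 -0.1967] rows 5.0
time_s: 14.55
tcp_pos: [608.0, 329.7, 189.9]
ee_rot: [0.529, 0.849, 0.005, 0.003]
wrist_force: [0.1, -0.2, -1.0]
opening: 0.26
t 14.55 tcp [608.  329.7 189.9] F [ 0.1 -0.2 -1. ] open 0.26
8 rows lin [-0.0367, -0.015, 0.0011] ang [0.0014, -0.0002, 0.041]
```

```bash
python3 -c "
from h import *
screw((550,200,185),97.3)"
```

```text
t 14.55 tcp [608.  329.7 189.9] F [ 0.1 -0.2 -1. ] open 0.26
4 rows lin [-0.026, -0.0244, 0.0011] ang [0.0029, -0.0004, 0.082]
```

```bash
python3 -m handwheel '{"linear":[[-0.026,-0.0244,0.001],[-0.026,-0.0244,0.001],[-0.026,-0.0244,0.001],[-0.026,-0.0244,0.001],[0,0,0]],"angular":[[0,0,0.082],[0,0,0.082],[0,0,0.082],[0,0,0.082],[0,0,0]],"claw":[-0.6,-0.6,-0.6,-0.6,-0.6]}'
python3 -c "
from h import *
screw((586,14.2,180),97.3)"
```

```text
time_s: 15.05
tcp_pos: [545.5, 196.1, 177.9]
ee_rot: [0.662, 0.749, -0.001, -0.0]
wrist_force: [0.2, 0.5, -1.4]
opening: 0.262
t 15.05 tcp [545.5 196.1 177.9] F [ 0.2  0.5 -1.4] open 0.262
5 rows lin [-0.0371, 0.0035, -0.0004] ang [-0.0004, 0.0001, -0.0009]
```

```bash
python3 -m handwheel '{"linear":[[-0.037,0.0035,0],[-0.037,0.0035,0],[-0.037,0.0035,0],[-0.037,0.0035,0],[-0.037,0.0035,0],[0,0,0],[0,0,0]],"angular":[[0,0,0],[0,0,0],[0,0,0],[0,0,0],[0,0,-0.003],[0,0,0],[0,0,0]],"claw":[-0.6,-0.6,-0.6,-0.6,-0.6,-0.6,-0.6]}'
python3 -c "
from h import *
plan((593.3,14,70),97.3)"
```

```text
time_s: 15.75
tcp_pos: [588.7, 17.5, 177.9]
ee_rot: [0.66, 0.751, 0.0, 0.0]
wrist_force: [0.3, 0.1, -2.1]
opening: 0.262
t 15.75 tcp [588.7  17.5 177.9] yaw 97.42 F [ 0.3  0.1 -2.1] open 0.262
rot [ 0.0006 -0.0005  0.0021] rows 1.0 lin [-0.004   0.0042  0.1079] rows 3.0
```

```bash
python3 -m handwheel '{"linear":[[-0.0015,0.003,0.03],[-0.001,0.002,0.035],[-0.001,0,0.035],[0,0,0.03],[0,0,0.012],[0,0,0],[0,0,0]],"angular":[[0,0,0.002],[0,0,0],[0,0,0],[0,0,0],[0,0,0],[0,0,0],[0,0,0]],"claw":[-0.6,-0.6,-0.6,-0.6,-0.6,-0.6,-0.6]}'
python3 - <<'E'
from h import *
c=shot('wrist','w10'); plan((594.3,14.3,28),97.3)
l=cv2.resize(c['img'][130:190,55:125],None,fx=5.5,fy=8,interpolation=cv2.INTER_CUBIC);r=cv2.resize(c['img'][130:190,390:460],None,fx=5.5,fy=8,interpolation=cv2.INTER_CUBIC)
x=np.clip(np.hstack([l,r]).astype(float)*1.3,0,255).astype(np.uint8)
cv2.imwrite('pics/w10e.png',x[...,::-1])
E
```

```text
time_s: 16.45
tcp_pos: [594.9, 15.5, 37.2]
ee_rot: [0.66, 0.751, 0.001, 0.001]
wrist_force: [0.7, -0.4, -1.8]
opening: 0.264
t 16.5 tcp [595.2  15.3  37.5] yaw 97.39 F [ 0.1 -0.  -1.5] open 0.264
rot [0.0032 0.0002 0.0016] rows 1.0 lin [-0.0009 -0.001   0.0095] rows 1.0
```

View pics/w10.png

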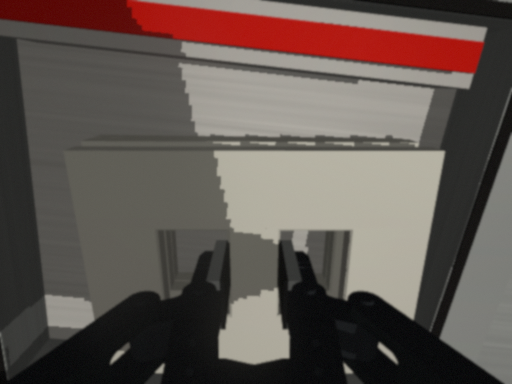

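View pics/w10e.png

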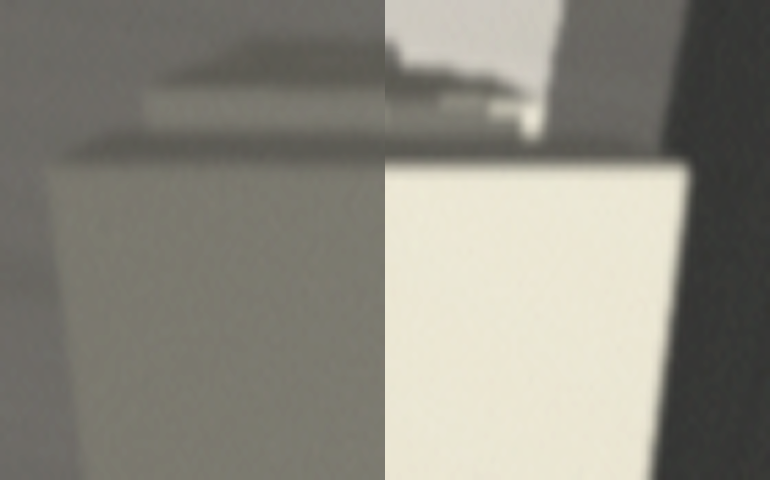

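```bash
python3 - <<'E'
from h import *
c=load('w10'); s=bot.state(); T=s['tcp_pos'];R0=R.from_quat(s['ee_rot']).as_matrix()
for n,uv,z in(('low',[(81,141),(418.8,142.0)],25),('held',[(63.5,150.3),(444.8,150.3)],44.2)):
    q=(ray(c,uv,z)-T)@R0; d=q[1]-q[0]; print(n,q[:,:2].round(1).tolist(),'mid',q.mean(0)[:2].round(1),'len',np.linalg.norm(d).round(1),'yaw',np.degrees(np.arctan2(d[1],d[0])).round(2))
E
```

```text
low [[-81.1, -55.1], [79.3, -54.6]] mid [ -0.9 -54.8] len 160.4 yaw 0.15
held [[-79.0, -54.2], [81.0, -54.3]] mid [  1.  -54.3] len 159.9 yaw -0.02
```

```bash
python3 -m handwheel '{"linear":[[-0.0018,-0.0007,0.003],[0,0,0.003],[0,0,0.003],[0,0,0.001],[0,0,0]],"angular":[[0.002,0,0],[0,0,0],[0,0,0],[0,0,0],[0,0,0]],"claw":[-0.6,-0.6,-0.6,-0.6,-0.6]}'
python3 -c "
from h import *
plan((593.4,13.9,18),97.12)"
```

```text
time_s: 17.0
tcp_pos: [594.1, 13.0, 28.1]
ee_rot: [0.66, 0.751, -0.0, -0.0]
wrist_force: [-9.0, -0.2, 25.6]
opening: 0.262
t 17.0 tcp [594.1  13.   28.1] yaw 97.36 F [-9.  -0.2 25.6] open 0.262
rot [-0.0005  0.0001  0.0042] rows 1.0 lin [ 0.001  -0.0006  0.0101] rows 1.0
```

```bash
python3 -m handwheel '{"linear":[[0,0,-0.0008],[0,0,0],[0,0,0],[0,0,0],[0,0,0]],"angular":[[0,0,0],[0,0,0],[0,0,0],[0,0,0],[0,0,0]],"claw":[-0.6,0.1,0.1,0.1,0.1]}'
python3 -m handwheel '{"linear":[[0,0,-0.01],[0,0,-0.025],[0,-0.003,-0.045],[0,-0.004,-0.045],[0,-0.004,-0.045],[0,-0.004,-0.045],[0,-0.004,-0.025],[0,0,0],[0,0,0]],"angular":[[0,0,0],[0,0,0],[0,0,0],[0,0,0],[0,0,0],[0,0,0],[0,0,0],[0,0,0],[0,0,0]],"claw":[0.1,0.1,0.1,0.1,0.18,0.18,0.18,0.18,0.18]}'
python3 - <<'E'
from h import *
c=shot('wrist','w11'); p=platefit(c,35,600,14.7,7,show='f11')
x=cv2.resize(c['img'][90:260,130:370],None,fx=3.3,fy=3.3,interpolation=cv2.INTER_CUBIC); cv2.imwrite('pics/w11c.png',x[...,::-1])
print(bot.state()['tcp_pos'])
E
```

```text
time_s: 17.5
tcp_pos: [593.7, 13.1, 26.5]
ee_rot: [0.66, 0.751, -0.0, -0.001]
wrist_force: [-0.0, 0.2, 0.6]
opening: 0.552
time_s: 18.4
tcp_pos: [575.0, 10.7, 267.1]
ee_rot: [0.66, 0.751, -0.0, -0.0]
wrist_force: [0.1, 0.4, -0.6]
opening: 0.584
plate [599.07  15.36   8.22] score 0.0087
[574.73964349  10.69693549 266.04522318]
```

View pics/w11c.png

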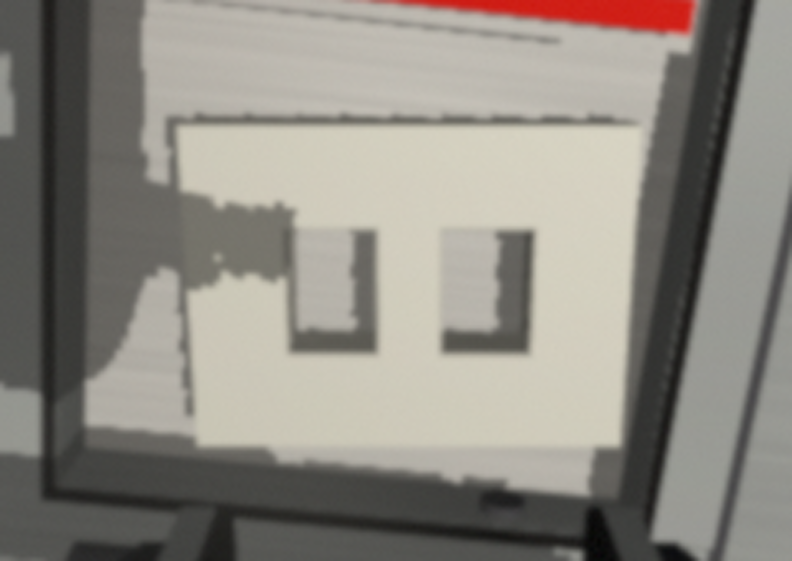

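```bash
cat > e.py <<'E'
from h import *
from scipy.ndimage import gaussian_filter1d
def edges(fn,z,p):
    c=load(fn); im=c['img'].astype(np.float32); s=(im[...,0]-im[...,2])/(im.sum(-1)+30)
    a=np.radians(p[2]);M=np.array([[np.cos(a),-np.sin(a)],[np.sin(a),np.cos(a)]])
    o=np.arange(-4,4.01,.1); out=[]
    for nm,f in dict(front=lambda t,o:(-60-o,t),rear=lambda t,o:(60+o,t),right=lambda t,o:(t,-80-o),left=lambda t,o:(t,80+o)).items():
        H=74 if nm in('front','rear') else 54
        T=np.arange(-H,H+.1,1.0); D=[]
        for t in T:
            x,y=f(t,o); W=np.c_[np.c_[np.broadcast_to(x,o.shape),np.broadcast_to(y,o.shape)]@M.T+p[:2],np.full(len(o),z)]
            uv=proj(c,W); v=gaussian_filter1d(map_coordinates(s,[uv[:,1],uv[:,0]],order=1),6); g=-np.gradient(v); g[:8]=0;g[-8:]=0
            D.append(o[np.argmax(g)])
        D=np.array(D); k=np.ones(len(T),bool)
        for _ in range(6):
            q=np.polyfit(T[k],D[k],1); r=D-np.polyval(q,T); k=abs(r)<max(.5,2*np.median(abs(r[k])))
        print(fn,nm,'offset out %.2f'%q[1],'slope deg %.2f'%np.degrees(q[0]),k.sum(),'rms %.2f'%r[k].std())
        out.append((nm,q))
    q={n:v for n,v in out}
    sl=np.degrees(np.array([-(-1)*q['front'][0],-q['rear'][0],-q['right'][0],q['left'][0]]))
    # front: x=-60-d(t): dx/dy=-slope -> yaw change=+slope ; rear: -slope ; right: y=-80-d: yaw=-slope ; left:+slope
    sl=[np.degrees(q['front'][0]),-np.degrees(q['rear'][0]),-np.degrees(q['right'][0]),np.degrees(q['left'][0])]
    dx=(q['rear'][1]-q['front'][1])/2; dy=(q['left'][1]-q['right'][1])/2
    print('  => yaws',np.round(p[2]+np.array(sl),2),'centre',(p[:2]+M@[dx,dy]).round(2))
edges('w1',15,np.array([599.89,14.71,7.12]));edges('w8',25,np.array([599.5,15.33,7.75]));edges('w11',35,np.array([599.07,15.36,8.22]))
E
python3 e.py
```

```text
w1 front offset out 0.26 slope deg -0.34 126 rms 0.23
w1 rear offset out 0.96 slope deg 0.32 94 rms 0.28
w1 right offset out 0.86 slope deg 0.38 62 rms 0.27
w1 left offset out 0.24 slope deg 0.26 68 rms 0.28
  => yaws [6.78 6.8  6.74 7.38] centre [600.28  14.45]
w8 front offset out 0.70 slope deg -0.91 115 rms 0.23
w8 rear offset out 0.66 slope deg 0.51 90 rms 0.20
w8 right offset out 1.66 slope deg 0.80 73 rms 0.33
w8 left offset out 0.12 slope deg 0.13 57 rms 0.26
  => yaws [6.84 7.24 6.95 7.88] centre [599.58  14.56]
w11 front offset out 1.07 slope deg -1.26 123 rms 0.33
w11 rear offset out 0.84 slope deg 1.03 127 rms 0.45
w11 right offset out 1.90 slope deg 0.99 73 rms 0.29
w11 left offset out -0.05 slope deg -0.43 65 rms 0.27
  => yaws [6.96 7.19 7.23 7.79] centre [599.09  14.38]
```

```bash
python3 - <<'E'
from h import *
for fn in('s1','scene0'):
    c=load(fn); P=cloud(c); im=c['img']; 
    m=(P[...,2]>325)&(P[...,2]<370)&(P[...,0]>640)&(P[...,0]<700)&(abs(P[...,1])<85)&(im.max(-1)<60)
    q=P[m]; k=q[:,2]>335; q=q[k]
    A=np.polyfit(q[:,1],q[:,0],1); print(fn,len(q),np.median(q,0).round(1),'min/max y',np.percentile(q[:,1],[1,99]).round(1),'slope deg',np.degrees(-np.arctan(A[0])).round(2),'x at mid',np.polyval(A,1).round(1), 'z range',np.percentile(q[:,2],[2,50,98]).round(1))
screw((666,3,420),1.6,12)
plan((666,3,420),1.6)
E
```

```text
s1 158 [670.6  -3.1 351.4] min/max y [-74.9  74.4] slope deg 1.27 x at mid 669.9 z range [344.  351.4 358.3]
scene0 157 [670.4  -3.7 351.4] min/max y [-76.2  75.7] slope deg 1.24 x at mid 670.0 z range [343.9 351.4 358.5]
t 18.45 tcp [574.7  10.7 266. ] F [ 0.3  0.1 -0.5] open 0.59
12 rows lin [0.0045, 0.0073, -0.0128] ang [-0.0002, 0.0001, 0.1393]
t 18.45 tcp [574.7  10.7 266. ] yaw 97.36 F [ 0.3  0.1 -0.5] open 0.59
rot [-2.0000e-03  1.6000e-03  1.6714e+00] rows 12.0 lin [ 0.091   0.0102 -0.154 ] rows 4.0
```

```bash
python3 -m handwheel '{"linear":[[0,0,-0.03],[0,0,-0.03],[0,0,-0.03],[0,0,-0.03],[0,0,-0.03],[0,0,-0.01],[0,0,0],[0,0,0],[0,0,0],[0,0,0]],"angular":[[0,0,0.139],[0,0,0.139],[0,0,0.139],[0,0,0.139],[0,0,0.139],[0,0,0.139],[0,0,0.139],[0,0,0.139],[0,0,0.139],[0,0,0.139]],"claw":[0,0,0,0,0,0,0,0,0,0]}' 30
python3 -m handwheel '{"linear":[[0,0,0],[0,0,0],[0,0,0]],"angular":[[0,0,0.139],[0,0,0.139],[0,0,0]],"claw":[0,0,0]}'
python3 -c "
from h import *
plan((667.3,3,380),1.6)"
```

```text
time_s: 19.45
tcp_pos: [575.4, 10.7, 424.9]
ee_rot: [0.988, 0.151, -0.002, -0.0]
wrist_force: [-0.1, 0.1, 0.3]
opening: 0.5
time_s: 19.75
tcp_pos: [575.4, 10.7, 425.1]
ee_rot: [1.0, 0.015, -0.002, -0.0]
wrist_force: [-0.5, 0.2, -0.2]
opening: 0.503
t 19.75 tcp [575.4  10.7 425.1] yaw 1.67 F [-0.5  0.2 -0.2] open 0.503
rot [-0.0003  0.0039  0.0013] rows 1.0 lin [0.0917 0.0102 0.0451] rows 3.0
```

```bash
python3 -m handwheel '{"linear":[[0.03,0.0035,0.005],[0.031,0.0035,0.01],[0.031,0.0035,0.015],[0,0,0],[0,0,0]],"angular":[[0,0.004,0],[0,0,0],[0,0,0],[0,0,0],[0,0,0]],"claw":[0,0,0,0,0]}'
python3 - <<'E'
from h import *
shot('wrist','w12'); shot('side','d12'); plan((667.3,3,326),1.6)
E
```

```text
time_s: 20.25
tcp_pos: [667.7, 3.0, 395.1]
ee_rot: [1.0, 0.017, -0.0, -0.0]
wrist_force: [-0.7, -0.4, 0.1]
opening: 0.499
t 20.35 tcp [667.3   3.2 397.4] yaw 1.9 F [-0.1 -0.3  0.9] open 0.5
rot [-0.     -0.0032  0.0052] rows 1.0 lin [0.     0.0002 0.0714] rows 2.0
```

View pics/w12.png

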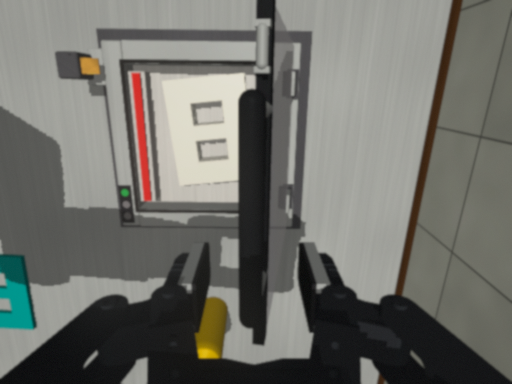

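View pics/d12.png

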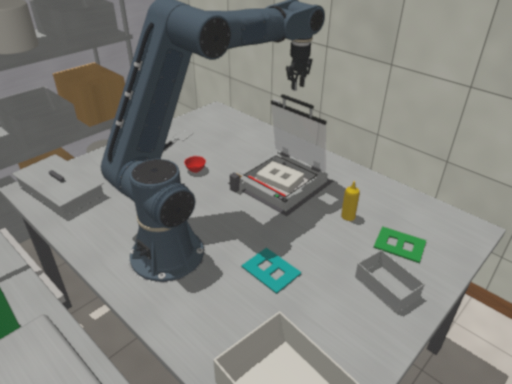

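```bash
python3 -m handwheel '{"linear":[[0,0,0.025],[0,0,0.025],[0,0,0.018],[0,0,0],[0,0,0]],"angular":[[0,0,0.003],[0,0,0],[0,0,0],[0,0,0],[0,0,0]],"claw":[0,0,0,0,0]}'
python3 -c "
from h import *
plan((667.3,3,326),1.6)"
python3 -m handwheel '{"linear":[[0,0,0],[0,0,0],[0,0,0],[0,0,0],[0,0,0],[0,0,0]],"angular":[[0,0,0],[0,0,0],[0,0,0],[0,0,0],[0,0,0],[0,0,0]],"claw":[-0.8,-0.8,-0.8,-0.8,-0.8,-0.8]}' 30
python3 -c "
from h import *
plan((667.3,3,326),1.6)"
```

```text
time_s: 20.85
tcp_pos: [667.8, 3.1, 330.5]
ee_rot: [1.0, 0.015, 0.002, 0.0]
wrist_force: [0.3, 0.1, 0.1]
opening: 0.5
t 20.85 tcp [667.8   3.1 330.5] yaw 1.66 F [0.3 0.1 0.1] open 0.5
rot [ 0.0001 -0.0044  0.0011] rows 1.0 lin [-0.0005  0.0001  0.0045] rows 1.0
time_s: 21.45
tcp_pos: [666.8, 3.0, 330.5]
ee_rot: [1.0, 0.014, 0.001, 0.0]
wrist_force: [-11.8, -0.1, 6.9]
opening: 0.171
t 21.45 tcp [666.8   3.  330.5] yaw 1.63 F [-11.8  -0.1   6.9] open 0.171
rot [ 0.0001 -0.0012  0.0005] rows 1.0 lin [0.0005 0.0001 0.0045] rows 1.0
```

```bash
python3 - <<'E'
import numpy as np
t=np.r_[1.4,1.36,1.30,1.22,1.14,1.06,.98,.90,.82,.74,.66,.58,.50,.42,.34,.26,.19,.13,.08,.04,.01,0]
print(np.c_[t[1:],-.303*np.diff(np.cos(t)),-.303*np.diff(np.sin(t))].round(4))
E
```

```text
[[ 1.36e+00 -1.19e-02  2.30e-03]
 [ 1.30e+00 -1.77e-02  4.30e-03]
 [ 1.22e+00 -2.31e-02  7.40e-03]
 [ 1.14e+00 -2.24e-02  9.20e-03]
 [ 1.06e+00 -2.16e-02  1.10e-02]
 [ 9.80e-01 -2.06e-02  1.27e-02]
 [ 9.00e-01 -1.96e-02  1.43e-02]
 [ 8.20e-01 -1.84e-02  1.58e-02]
 [ 7.40e-01 -1.70e-02  1.72e-02]
 [ 6.60e-01 -1.56e-02  1.85e-02]
 [ 5.80e-01 -1.41e-02  1.97e-02]
 [ 5.00e-01 -1.25e-02  2.08e-02]
 [ 4.20e-01 -1.08e-02  2.17e-02]
 [ 3.40e-01 -9.00e-03  2.25e-02]
 [ 2.60e-01 -7.20e-03  2.32e-02]
 [ 1.90e-01 -4.70e-03  2.07e-02]
 [ 1.30e-01 -2.90e-03  1.79e-02]
 [ 8.00e-02 -1.60e-03  1.51e-02]
 [ 4.00e-02 -7.00e-04  1.21e-02]
 [ 1.00e-02 -2.00e-04  9.10e-03]
 [ 0.00e+00 -0.00e+00  3.00e-03]]
```

```bash
python3 -m handwheel '{"linear":[[-0.0119,0,0.0023],[-0.0177,0,0.0043],[-0.0231,0,0.0074],[-0.0224,0,0.0092],[-0.0216,0,0.011]],"angular":[[0,0,0],[0,0,0],[0,0,0],[0,0,0],[0,0,0]],"claw":[-0.8,-0.8,-0.8,-0.8,-0.8]}'
python3 -c "
from h import *
plan((667.3,3,326),1.6); print(bot.state()['torque'])"
```

```text
time_s: 21.95
tcp_pos: [571.7, 0.7, 296.0]
ee_rot: [1.0, 0.014, 0.004, -0.0]
wrist_force: [2.9, 1.6, 5.8]
opening: 0.177
t 21.95 tcp [571.7   0.7 296. ] yaw 1.63 F [2.9 1.6 5.8] open 0.177
rot [-0.0004 -0.0082  0.0006] rows 1.0 lin [ 0.0956  0.0003 -0.03  ] rows 3.0
[ 0.2859293  -0.61703468  0.00787574]
```

```bash
python3 -m handwheel '{"linear":[[-0.0206,0,0.0127],[-0.0196,0,0.0143],[-0.0184,0,0.0158],[-0.017,0,0.0172],[-0.0156,0,0.0185],[-0.0141,0,0.0197],[-0.0125,0,0.0208]],"angular":[[0,0,0],[0,0,0],[0,0,0],[0,0,0],[0,0,0],[0,0,0],[0,0,0]],"claw":[-0.8,-0.8,-0.8,-0.8,-0.8,-0.8,-0.8]}'
python3 -c "
from h import *
plan((717.4-303*np.cos(.5),3,48+303*np.sin(.5)-15.5),1.6); shot('scene','s13'); shot('side','d13')"
```

```text
time_s: 22.65
tcp_pos: [453.6, -2.4, 175.8]
ee_rot: [1.0, 0.014, 0.002, -0.001]
wrist_force: [0.2, 5.9, 5.6]
opening: 0.177
t 22.65 tcp [453.6  -2.4 175.8] yaw 1.61 F [0.2 5.9 5.6] open 0.177
rot [-0.0011 -0.0046  0.0002] rows 1.0 lin [-0.0019 -0.0054 -0.0019] rows 1.0
```

View pics/d13.png

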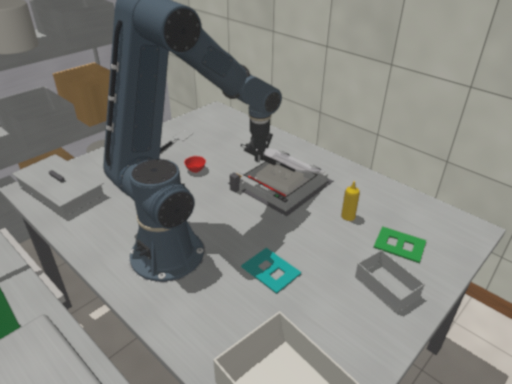

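```bash
python3 -m handwheel '{"linear":[[-0.0108,-0.0003,0.0217],[-0.009,-0.0003,0.0225],[-0.0072,-0.0003,0.0232],[-0.0047,-0.0003,0.0207],[-0.0029,0,0.0179]],"angular":[[0,0,0],[0,0,0],[0,0,0],[0,0,0],[0,0,0]],"claw":[-0.8,-0.8,-0.8,-0.8,-0.8]}'
python3 -c "
from h import *
plan((717.4-303*np.cos(.13),-2.4,48+303*np.sin(.13)-15.5),1.6)"
```

```text
time_s: 23.25
tcp_pos: [417.6, -3.1, 68.5]
ee_rot: [1.0, 0.015, -0.001, 0.0]
wrist_force: [-13.2, -5.5, 7.9]
opening: 0.175
t 23.25 tcp [417.6  -3.1  68.5] yaw 1.67 F [-13.2  -5.5   7.9] open 0.175
rot [0.0003 0.0027 0.0012] rows 1.0 lin [-0.0006 -0.0007 -0.0032] rows 1.0
```

```bash
python3 -m handwheel '{"linear":[[-0.002,0,0.012],[-0.0015,0,0.01],[-0.0005,0,0.008],[0,0,0]],"angular":[[0,0,0],[0,0,0],[0,0,0],[0,0,0]],"claw":[-0.8,-0.8,-0.8,-0.8]}'
python3 -c "
from h import *
plan((414.4,-3.1,48-15.5),1.6)"
```

```text
time_s: 23.65
tcp_pos: [414.7, -3.2, 38.9]
ee_rot: [1.0, 0.014, -0.001, 0.0]
wrist_force: [-11.4, -5.7, 6.5]
opening: 0.173
t 23.65 tcp [414.7  -3.2  38.9] yaw 1.65 F [-11.4  -5.7   6.5] open 0.173
rot [0.0001 0.0014 0.0009] rows 1.0 lin [-0.0003 -0.0001  0.0064] rows 1.0
```

```bash
python3 -m handwheel '{"linear":[[-0.001,0,0.003],[0,0,0.003],[0,0,0.002],[0,0,0]],"angular":[[0,0,0],[0,0,0],[0,0,0],[0,0,0]],"claw":[-0.8,-0.8,-0.8,-0.8]}'
python3 -c "
from h import *
plan((414.4,-3.1,48-15.5),1.6)"
```

```text
time_s: 24.05
tcp_pos: [414.5, -3.2, 31.4]
ee_rot: [1.0, 0.014, 0.0, 0.0]
wrist_force: [-8.0, -5.1, 3.1]
opening: 0.173
t 24.05 tcp [414.5  -3.2  31.4] yaw 1.64 F [-8.  -5.1  3.1] open 0.173
rot [ 0.0002 -0.0005  0.0008] rows 1.0 lin [-0.0001 -0.0001 -0.0011] rows 1.0
```

```bash
python3 -m handwheel '{"linear":[[0,0,0.001],[0,0,0.001],[0,0,0]],"angular":[[0,0,0],[0,0,0],[0,0,0]],"claw":[-0.8,-0.8,-0.8]}'
python3 -c "
from h import *
plan((414.4,-3.1,48-15.5),1.6);shot('scene','s14');shot('side','d14');shot('wrist','w14')
c=load('s14');x=cv2.resize(c['img'][130:280,180:340],None,fx=3.9,fy=3.9,interpolation=cv2.INTER_CUBIC); cv2.imwrite('pics/s14c.png',x[...,::-1])"
```

```text
time_s: 24.35
tcp_pos: [414.5, -3.2, 29.5]
ee_rot: [1.0, 0.014, 0.0, 0.0]
wrist_force: [-9.2, -4.4, 3.6]
opening: 0.172
t 24.35 tcp [414.5  -3.2  29.5] yaw 1.65 F [-9.2 -4.4  3.6] open 0.172
rot [ 0.0002 -0.0005  0.0009] rows 1.0 lin [-0.0001 -0.0001 -0.003 ] rows 1.0
```

View pics/s14c.png

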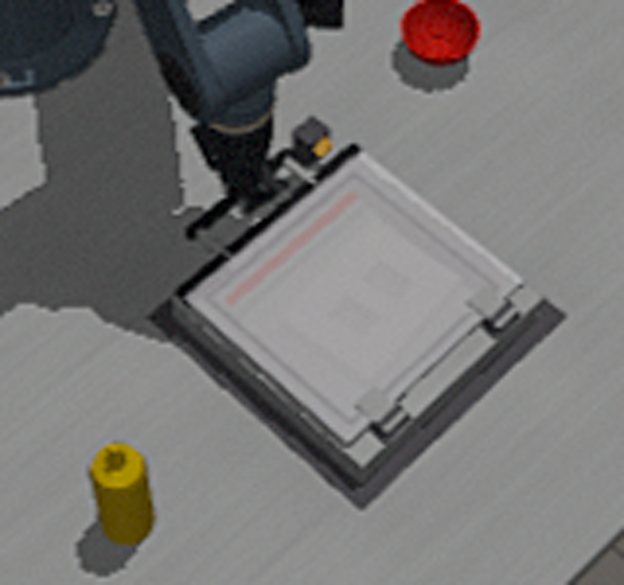

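View pics/w14.png

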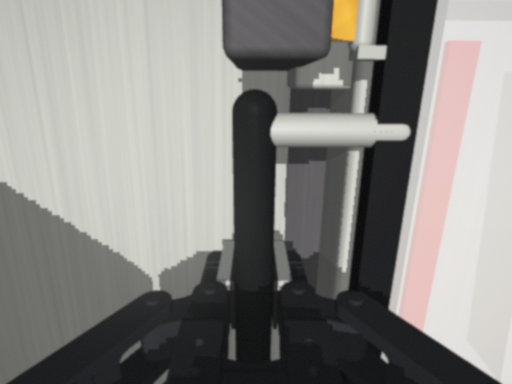

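```bash
python3 - <<'E'
from h import *
for fn in('w14','s14'):
    P=cloud(load(fn)); 
    if fn=='w14':
        print('bar top',np.nanmedian(P[120:220,250:262,2]),'lid',np.nanmedian(P[150:300,440:500,2]),'housing',np.nanmedian(P[15:40,250:310,2]))
    else:
        q=P.reshape(-1,3); 
        for x in range(470,740,30):
            m=(abs(q[:,0]-x)<15)&(abs(q[:,1])<120)&(q[:,2]>20); print(x,np.median(q[m,2]).round(1))
E
```

```text
bar top 62.1762956354506 lid 57.71476787800871 housing 76.29863336410133
470 60.2
500 55.7
530 54.7
560 54.6
590 53.8
620 53.0
650 53.2
680 52.6
710 49.7
```

The depth reads the bar top at 62 mm (56–59 when shut) and the lid at about 0.02 rad, so the catch hasn't snapped over yet. The bar slid a little in the soft grip, so I'll grip harder and press further.

```bash
python3 -m handwheel '{"linear":[[0,0,0],[0,0,0],[0,0,0.002],[0,0,0.002],[0,0,0.002],[0,0,0]],"angular":[[0,0,0],[0,0,0],[0,0,0],[0,0,0],[0,0,0],[0,0,0]],"claw":[-0.8,-0.8,-0.8,-0.8,-0.8,-0.8]}' 110
python3 - <<'E'
from h import *
plan((414.4,-3.1,48-15.5),1.6); c=shot('wrist','w15');P=cloud(c)
print('bar top',np.nanmedian(P[120:220,250:262,2]),'lid',np.nanmedian(P[150:300,440:500,2]),'housing',np.nanmedian(P[15:40,250:310,2]))
E
```

```text
time_s: 25.1
tcp_pos: [414.5, -3.2, 23.5]
ee_rot: [1.0, 0.014, 0.0, 0.0]
wrist_force: [-10.8, -4.7, 9.3]
opening: 0.159
t 25.1 tcp [414.5  -3.2  23.5] yaw 1.64 F [-10.8  -4.7   9.3] open 0.159
rot [ 0.0002 -0.0005  0.0007] rows 1.0 lin [-0.0001 -0.0001 -0.009 ] rows 1.0
bar top 56.060393507482246 lid 53.24748081200919 housing 76.35394038619967
```

```bash
python3 -m handwheel '{"linear":[[0,0,0.001],[0,0,0]],"angular":[[0,0,0],[0,0,0]],"claw":[-0.8,-0.8]}'
python3 -m handwheel '{"linear":[[0,0,-0.002],[0,0,-0.001],[0,0,0]],"angular":[[0,0,0],[0,0,0],[0,0,0]],"claw":[-0.8,-0.8,-0.8]}'
python3 - <<'E'
from h import *
c=shot('wrist','w16');P=cloud(c)
print('bar top',np.nanmedian(P[120:220,250:262,2]),'lid',np.nanmedian(P[150:300,440:500,2]))
E
```

```text
time_s: 25.35
tcp_pos: [414.5, -3.2, 22.9]
ee_rot: [1.0, 0.014, 0.0, 0.0]
wrist_force: [-12.9, -5.6, 16.0]
opening: 0.157
time_s: 25.65
tcp_pos: [414.4, -3.2, 25.7]
ee_rot: [1.0, 0.014, 0.0, 0.0]
wrist_force: [-10.7, -4.9, 7.1]
opening: 0.158
bar top 58.17741456349869 lid 54.80480038307935
```

View pics/w16.png

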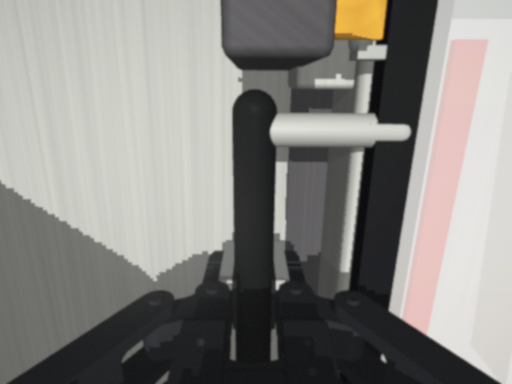

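```bash
python3 -m handwheel '{"linear":[[0,0,-0.0015],[0,0,-0.001],[0,0,0]],"angular":[[0,0,0],[0,0,0],[0,0,0]],"claw":[-0.8,-0.8,-0.8]}'
python3 - <<'E'
from h import *
c=shot('wrist','w17');P=cloud(c)
print('bar top',np.nanmedian(P[120:220,250:262,2]),'lid',np.nanmedian(P[150:300,440:500,2]))
E
```

```text
time_s: 26.0
tcp_pos: [414.4, -3.2, 27.2]
ee_rot: [1.0, 0.014, 0.0, 0.0]
wrist_force: [-4.5, -4.4, -16.9]
opening: 0.157
bar top 59.63098125092472 lid 55.853586322371456
```

Pulling up now meets 17 N at about 0.01 rad, so the catch is holding. I'll relax downward and let go.

```bash
python3 -m handwheel '{"linear":[[0,0,0.001],[0,0,0.0005],[0,0,0],[0,0,0],[0,0,0],[0,0,0]],"angular":[[0,0,0],[0,0,0],[0,0,0],[0,0,0],[0,0,0],[0,0,0]],"claw":[-0.8,-0.8,-0.28,-0.28,-0.28,-0.28]}' 30
python3 - <<'E'
from h import *
c=shot('wrist','w18');P=cloud(c); print(bot.state()['wrist_force'])
print('bar top',np.nanmedian(P[120:220,250:262,2]),'lid',np.nanmedian(P[150:300,440:500,2]))
E
```

```text
time_s: 26.65
tcp_pos: [415.3, -2.9, 26.2]
ee_rot: [1.0, 0.014, 0.002, 0.0]
wrist_force: [0.1, 0.4, -0.4]
opening: 0.363
[-0.00469415  1.20760652  0.2017922 ]
bar top 59.10584977131558 lid 55.53687087288627
```

View pics/w18.png

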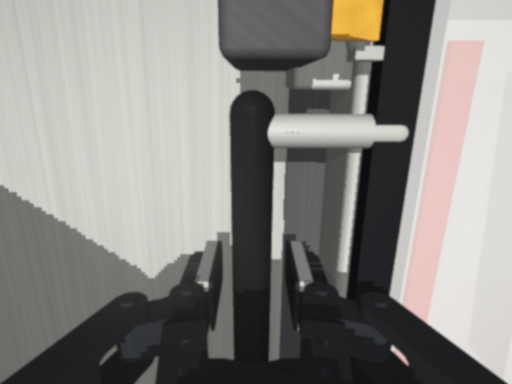

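```bash
python3 -m handwheel '{"linear":[[0,0,-0.01],[0,0,-0.015],[0,0,-0.025],[0,0,-0.04],[0,0,-0.04],[0,0,-0.04],[0,0,-0.04],[-0.02,0,-0.03],[0,0,0],[0,0,0]],"angular":[[0,0,0],[0,0,0],[0,0,0],[0,0,0],[0,0,0],[0,0,0],[0,0,0],[0,0,0],[0,0,0],[0,0,0]],"claw":[-0.28,-0.28,-0.28,-0.28,-0.28,-0.28,-0.28,-0.28,-0.28,-0.28]}'
python3 - <<'E'
from h import *
c=shot('scene','s19');shot('wrist','w19');P=cloud(c);q=P.reshape(-1,3)
for x in range(470,740,30):
    m=(abs(q[:,0]-x)<15)&(abs(q[:,1])<120)&(q[:,2]>20)&(q[:,2]<100); print(x,np.median(q[m,2]).round(1))
x=cv2.resize(c['img'][100:280,150:370],None,fx=3.3,fy=3.3,interpolation=cv2.INTER_CUBIC); cv2.imwrite('pics/s19c.png',x[...,::-1])
E
```

```text
time_s: 27.7
tcp_pos: [393.9, -3.5, 266.5]
ee_rot: [1.0, 0.014, 0.002, 0.0]
wrist_force: [0.5, 0.5, -1.6]
opening: 0.358
470 53.6
500 53.5
530 53.6
560 53.1
590 52.4
620 52.0
650 52.2
680 52.1
710 49.5
```

View pics/s19c.png

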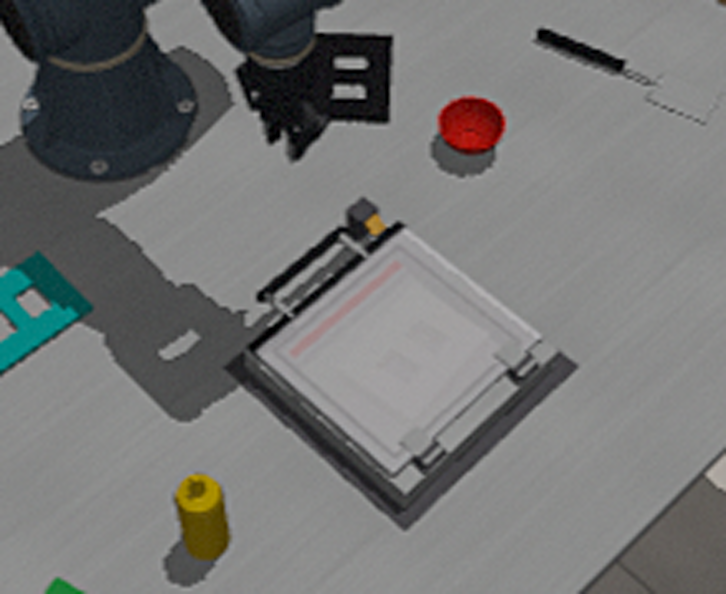

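View pics/w19.png

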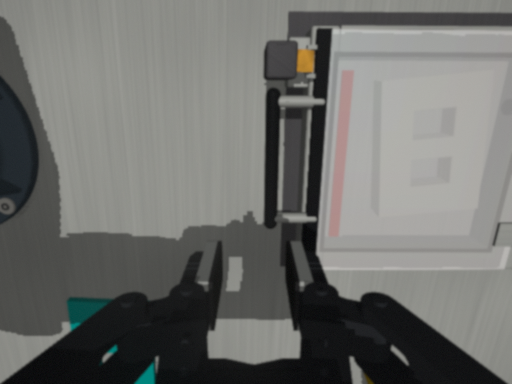

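The lid stays shut at about 0.01 rad with the arm clear of it. The bowl, bottle and turner look unmoved, and the pile can be seen through the lid. I'm handing in.

```bash
python3 -c "
from h import *
bot.close_job(); print(bot.state()['time_s'])"
```

```text
the job is handed in; nothing more can be done
the job is handed in; nothing more can be done
```

Both white plates are stacked on the base plate in the chamber, and the lid is shut and held by its catch. I handed the job in at about 28 s with the arm clear of everything.

- **Pile:** before closing the lid, I measured the three plates' edges from the wrist camera. Their centres agree within about 1.2 mm and their angles within about 0.4°. A cruder whole-plate fit gave a larger turn of about 1.1° between the bottom and top plates. I trusted the edge measurement and did not adjust the pile.
- **Lid:** my first press stopped short at about 0.02 rad because the bar slid in a soft grip. I gripped harder and pressed again until it was fully down. An upward pull then met about 17 N at about 0.01 rad. After I let go and lifted away, the lid stayed at that angle.
- **Everything else:** the bowl, bottle and turner look unmoved in the last picture. The pan was out of that view, and the arm never went near it after leaving the start. The highest wrist force I read was about 27 N.

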